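# Wedge a signet ring into the ring clamp

### The job

The gold signet ring is to be engraved next: take it out of the rack and stand it between the leather pads in the mouth of the ring clamp, on the steel rest and with its face up, and let it go. Then slide the wooden wedge thin end first into the other end of the jaws, pushing gently until it drags snugly and the pads pinch the ring, and finish while still holding the wedge at that depth, without forcing it, so that I can check the ring. Leave the other two rings standing in the rack.

Things in the scene. Friction and masses are not known exactly. Their poses are not given: they have to be found in the camera images.
- signet_mid (a point): Gold-coloured signet ring standing face up, loose, 22 g, 23 mm wide, 29 mm tall; point half-way up (14.5 mm). x along the hoop's plane, y along the finger hole, z up. Shank 6 mm wide along y, squared foot 15 mm long. Head: 16 mm along x, 12 mm along y, upright sides over the top 6 mm, narrowing into the shank over the next 2.5 mm. Starts in one of the rack's three slots.
- signet: The same signet ring; origin at the middle of its underside, same axes.
- ring_red_mid (a point): Silver-coloured ring of the signet's shape with a dark red stone (31 mm tall), standing in another slot; point 14.5 mm above its underside, same axes. Stays.
- ring_blue_mid (a point): Silver-coloured ring of the signet's shape with a dark blue stone (31 mm tall), standing in another slot; point 14.5 mm above its underside, same axes. Stays.
- ring_rack: Dark wooden ring rack, fixed: 46 mm along its x, 128 mm along its y, 20 mm high, on a plinth 52 x 134 mm; origin under its centre. Three slots 37 mm apart along y, each 28 mm along x, 8 mm along y, 12 mm deep, each holding one ring upright with its x along the rack's x (either way).
- clamp: Ring clamp, fixed; origin on the bench under its pin. x along the jaws from wedge end to mouth, y across, z up. Two upright beech jaws, 136 mm long, tops 46 mm up, swing on the pin between them; grey metal foot 54 mm wide. Stirrup and brass nut over the pin rise to 54 mm; a brass thumbscrew at the pin reaches 40 mm to +y. A light spring keeps the mouth open; wedging the other end closes it.
- mouth (a point): Where the ring stands in the clamp: middle of the top of a steel rest 24 mm long (x), 5 mm wide, between the brown leather pads, 32 mm above the bench, 53 mm from the pin. Same axes as the clamp. Pads 25 mm long, about 10 mm apart (9 to 11), reach to the jaw tops 14 mm above the rest.
- throat (a point): Wedge end of the clamp: middle of the gap between the jaws' round noses (radius 7.5 mm), 32 mm up, 62 mm from the pin; same axes. Gap 4 mm, flaring to 19 mm at the noses' ends 7.5 mm to -x; jaws give sideways a little. The thumbscrew's setting varies, so the wedge is snug with its tip 20 to 50 mm past this point (the pin is 59 mm past). Snug is 8 to 20 N of drag.
- wedge_grip (a point): Dark hardwood wedge, loose, 106 mm long, 24 mm high, about 35 g, standing on its long edge. Point: middle of its plain grip, half-way up (12 mm); grip 42 mm long, 15.5 mm thick. x points to the thin end, y across the thickness, z up. Blade starts 20 mm from this point and tapers from 15.5 to 2.5 mm over 65 mm. It goes into the clamp standing like this, level with the throat point.
- wedge_tip (a point): Middle of the wedge's thin end, 85 mm from wedge_grip along x; same axes.
- wedge: The same wedge; origin on its underside, 32 mm from wedge_grip towards the tip.
- jaw_l: The clamp's jaw on the +y side, with its leather pad; origin at the clamp's pin, at bench height.
- jaw_r: The clamp's jaw on the -y side, with its leather pad; origin at the clamp's pin, at bench height.

How it is judged (in metres and radians):
On the way, in this order (a step that is already met when the one before it is completed fails the run):
1. the signet ring stands on the rest in the mouth, face up, and is let go (horizontal distance between signet and mouth below 0.006 m and z of signet in the frame of mouth between -0.002 and 0.0025 m and angle between signet's own z axis and vertical below 0.35 rad and contact force between the fingers and signet below 0.05 N), for 0.2 s.
2. the tip of the wedge has passed the throat between the two jaws (x of wedge_tip in the frame of throat above 0.008 m and y of wedge_tip in the frame of throat between -0.006 and 0.006 m), for 0.1 s.
At the end, for the whole second after the job is handed in: Ring on the rest within 6 mm, upright and in line within 0.2 rad, let go, each pad pinching it with 3 to 18 N. Wedge tip over 15 mm past the throat, both jaws pressing on it, level within 0.2 rad, underside over 11 mm up, at rest, held by the fingers. Other two rings in the rack (moved under 15 mm) (horizontal distance between signet and mouth below 0.006 m and z of signet in the frame of mouth between -0.002 and 0.005 m and angle between each of signet, wedge's own z axis and vertical below 0.2 rad and angle between the x axis of signet and the x axis of mouth, either way round below 0.2 rad and contact force between the fingers and signet below 0.05 N and contact force between jaw_l and signet between 3 and 18 N and contact force between jaw_r and signet between 3 and 18 N and contact force between each of jaw_l, jaw_r and wedge above 2 N and x of wedge_tip in the frame of throat above 0.015 m and contact force between the fingers and wedge above 3 N and height (world z) of wedge above 0.011 m and linear speed of wedge below 0.004 m/s and distance of each of ring_red_mid, ring_blue_mid from where it was at the start of the episode below 0.015 m and angle between each of ring_red_mid, ring_blue_mid's own z axis and vertical below 0.35 rad); the arm keeps its last pose, push and grip.
It fails at once if the ring is crushed: a pad presses on it with more than 40 N (contact force between any of jaw_l, jaw_r and signet above 40 N).
It fails at once if another ring is taken or knocked out of the rack (distance of any of ring_red_mid, ring_blue_mid from where it was at the start of the episode above 0.02 m).
It also fails if it takes over 69 s, if anything falls off the work surface, if the arm or the gripper's body presses on something with over 40 N, if the wrist force passes 120 N, or if a joint passes its speed limit or range.

### The arm

A 6-joint arm with a two-finger parallel gripper is mounted at the origin on a cart in front of the work surface, level with it; the furniture and walls round the work are solid. World frame = base frame: x ahead of the robot, y to its left, z up, the work surface at z = 0. Lengths are in m, angles in degrees, forces in N, time in s.
With the tool pointing down it reaches from about 0.4 to 0.825 m from the base axis. Payload 7 kg.
Tool frame: the origin (TCP) lies at the very end of the fingers, on their centre line; the grasp point (between the pads) lies 19 mm behind it (grasp_offset is the x of the grasp point in the tool frame, in m); x points along the fingers, y is the direction in which the jaws open and shut, and the axes are right-handed (so a half turn about x gives the same grasp; the last joint's range is limited). The gripper opens to 88 mm and grips with 3 to 60 N. Pads are 19 mm wide; open, the fingers measure 130 mm over their backs; the gripper's body (78 mm by 193 mm) begins 47 mm behind the grasp point.
Start: joints at [91.221, 20.546, 0.682, 0, -70.136, -16.507], TCP at [0.178, 0.651, 0.227] pointing down, gripper open.
Joint ranges: [-176.03, 176.03], [-82.01, 121.73], [-58.28, 71.71], [-173.87, 95.51], [-174.79, -0.11], [-173.66, 173.66]. Speed limits (degrees/s): [136.94, 136.94, 172.46, 180, 180, 180].

### API

Orientations are given as [roll, pitch, yaw] about the fixed x, y, z axes, in that order (R = Rz(yaw) Ry(pitch) Rx(roll)).
In Python, from plant import get_obs, snapshot, close_job, grasp_offset gives the robot as it stands.
- The arm moves only by the tool carry_out, never from a script. Its argument "series" is a list that holds one entry, the list of rows, each a list of 6 numbers: the shift along the tool's x, y, z in mm, then the turn, a rotation vector about the tool's x, y, z in degrees. A call has 1 to 10 rows; each row is the pose to reach, as a shift and turn from the pose commanded when the call began, along the tool's axes at that moment; what a row does not reach only later rows make up. A row lasts 1/8 s, in which the tool goes at most 62.5 mm and 10.7 degrees, less where a joint would pass 70% of its speed; a pose out of reach is approached as far as the arm can. A call with a gripper value outside its range is refused whole. "hand" is the gripper's target within -1 to 1 (shut at 1, half-way at 0, fully open at -1), set as the call begins (left out, the last holds). The fingers move at their own pace and stop on an object; the grip force is fixed at half the most. Time passes only in rows, so rows that repeat a pose let the fingers close. It gives the time, the measured TCP pose, the force and the opening at its end, in the units of the state.
- get_obs(): the state, without advancing time (a new reading comes with each control period).
- snapshot(name): name is "scene" or "side" or "wrist"; returns a dict with "color" (480x640x3 uint8, red, green, blue), "fx", "fy", "cx", "cy" (pixels), "dist_coeffs" ([k1, k2, p1, p2, k3] as OpenCV has them; the pictures are not rectified), "eye" and "attitude" of the camera in the world. Camera axes: x right, y down, z forward; pixel columns grow to the right and rows downward; lengths in m; the calibration is good to about 2 mm. A picture is of the moment at which its call begins. There is no depth.
- close_job(): hands the job in, once; it reports no verdict.
The state is a dict: "clock": time; "joint_pos": joint angles; "qvel": joint speeds; "tau": joint torques, N m; "tool_pos": TCP position; "orientation": TCP orientation; "force": force on the tool from outside, world axes, zero at the start; "moment": the same for the moment, N m; "opening": finger opening in m.
Only numpy, scipy, OpenCV 4.12 (cv2) and the standard library are available. Lean on these libraries where they do the work, as an engineer would, in place of code of your own. Each camera call takes 0.05 s, during which the arm holds its last target.

## Working session

There is one attempt and no reset: what is moved stays moved. The work goes in short steps, Python scripts to look and compute and a tool call to move; the robot and the scene stay as the last step left them, time stands still between calls to the robot, and variables do not carry over. Pictures are saved under pics/ and viewed, and the job is handed in when it is done.

Besides the shell and the picture viewer there is one more tool, called after ">>>" as a command line: name --argument value ..., lists and objects as JSON in quotes. carry_out: Moves the arm, as the interface text tells. Its arguments: {"type":"object","properties":{"series":{"type":"array","items":{"type":"array","items":{"type":"array","items":{"type":"number"}}}},"hand":{"type":"number"}},"required":["series"]}

```bash
mkdir -p pics; ls; python3 - <<'E'
from plant import *
import cv2
print(get_obs(), grasp_offset)
for n in("scene","side","wrist"):
    s=snapshot(n); cv2.imwrite(f"pics/{n}0.png",s["color"][:,:,::-1]); print(n,{k:v for k,v in s.items() if k!="color"})
E
```

```text
pics
{'clock': 0.0, 'joint_pos': array([ 9.12223068e+01,  2.05908520e+01,  6.30854130e-01, -1.86941130e-02,
       -7.01366866e+01, -1.65060257e+01]), 'qvel': array([ 0.06463159,  0.03191019, -0.04296464, -0.01054082,  0.08909867,
        0.01065375]), 'tau': array([ 1.02587685e-03, -5.82712555e+01,  2.93052328e+01,  6.99737236e+00,
        6.85914667e-03, -1.48736490e-04]), 'tool_pos': array([0.1778458 , 0.65061262, 0.22561159]), 'orientation': array([ 96.20575764,  89.90173088, -99.08432791]), 'force': array([-0.62344025, -0.72519042,  1.73031339]), 'moment': array([-0.04867085, -0.01169477,  0.05297466]), 'opening': 0.08733501034088215} -0.0188
scene {'fx': 495.73293412741697, 'fy': 495.73293412741697, 'cx': 320.806636974327, 'cy': 243.01539926641203, 'dist_coeffs': array([-0.12176639,  0.        ,  0.        ,  0.        ,  0.        ]), 'eye': array([ 0.18077821, -0.6177866 ,  0.63113763]), 'attitude': array([-132.29424728,   -0.22713569,  -34.78575002])}
side {'fx': 485.9299517220395, 'fy': 485.9299517220395, 'cx': 316.4733718150578, 'cy': 236.00743553217305, 'dist_coeffs': array([-0.09611598,  0.        ,  0.        ,  0.        ,  0.        ]), 'eye': array([0.56509458, 0.60037405, 0.52835056]), 'attitude': array([-1.23259994e+02,  1.36637752e-01, -1.79398326e+02])}
wrist {'fx': 390.61628769251774, 'fy': 390.61628769251774, 'cx': 311.0480308687668, 'cy': 236.55673702760276, 'dist_coeffs': array([-0.04288065,  0.        ,  0.        ,  0.        ,  0.        ]), 'eye': array([0.25439593, 0.63125324, 0.38311641]), 'attitude': array([ 1.63170860e+02, -1.21868221e-01, -1.05313168e+02])}
```

View pics/scene0.png

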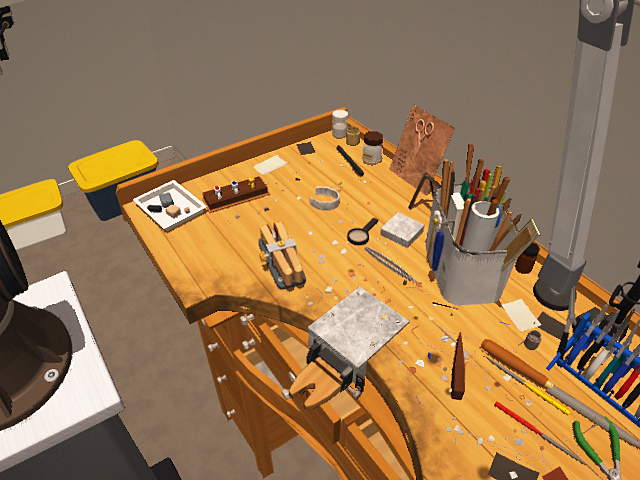

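View pics/side0.png

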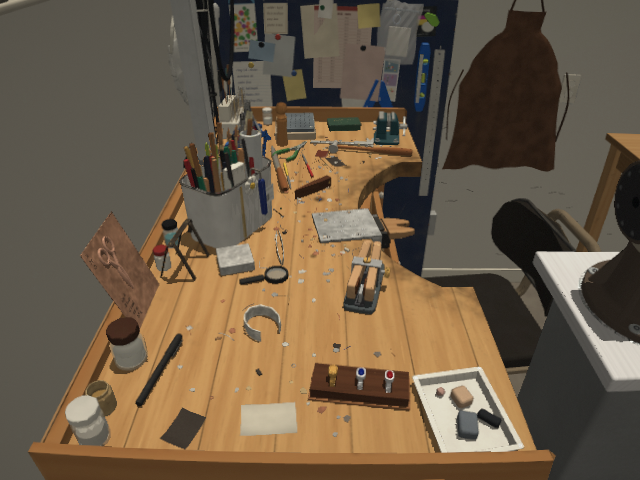

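View pics/wrist0.png

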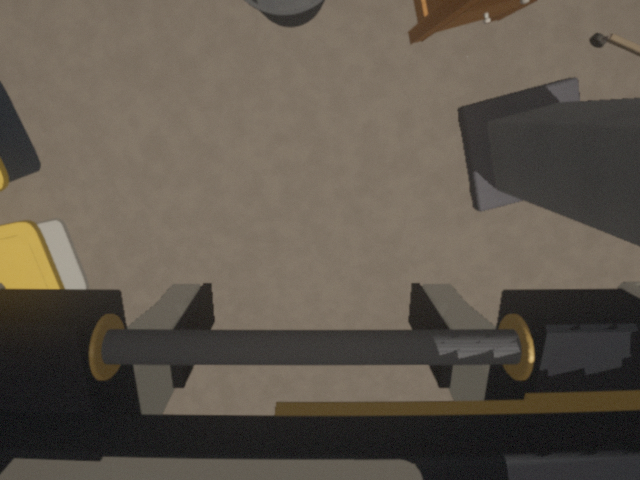

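Scene view: the rack is around (236,193) with the gold ring at its right end, the clamp around (281,255) and the wedge around (458,365). Side view: the gold ring is at (333,375), the blue at (361,378), the red at (389,380), the clamp at (363,278) and the wedge at (313,187).

```bash
cat > h.py <<'E'
import numpy as np, cv2
from scipy.spatial.transform import Rotation as R
from plant import *
def rot(a): return R.from_euler('xyz',a,degrees=True).as_matrix()
def ray(s,uv):
    uv=np.array(uv,float).reshape(-1,1,2)
    K=np.array([[s["fx"],0,s["cx"]],[0,s["fy"],s["cy"]],[0,0,1]])
    n=cv2.undistortPoints(uv,K,s["dist_coeffs"]).reshape(-1,2)
    d=np.c_[n,np.ones(len(n))]@rot(s["attitude"]).T
    return d
def onz(s,uv,z):
    d=ray(s,uv); e=s["eye"]
    return e+d*((z-e[2])/d[:,2])[:,None]
def proj(s,P):
    Rm=rot(s["attitude"]);K=np.array([[s["fx"],0,s["cx"]],[0,s["fy"],s["cy"]],[0,0,1]])
    rv=cv2.Rodrigues(Rm.T)[0]; t=-Rm.T@s["eye"]
    return cv2.projectPoints(np.array(P,float).reshape(-1,3),rv,t,K,s["dist_coeffs"])[0].reshape(-1,2)
def tri(s1,uv1,s2,uv2):
    A=[];b=[]
    for s,uv in((s1,uv1),(s2,uv2)):
        d=ray(s,uv)[0];d/=np.linalg.norm(d);M=np.eye(3)-np.outer(d,d);A.append(M);b.append(M@s["eye"])
    A=np.vstack(A);b=np.hstack(b);x,r,_,_=np.linalg.lstsq(A,b,rcond=None);return x,np.sqrt(r)
def crop(s,x0,y0,w,h,k,name):
    c=cv2.resize(s["color"][y0:y0+h,x0:x0+w,::-1],None,fx=k,fy=k,interpolation=cv2.INTER_CUBIC); cv2.imwrite(name,c)
E
python3 - <<'E'
from h import *
a=snapshot("scene");b=snapshot("side")
crop(a,190,165,120,130,4,"pics/a1.png");crop(b,300,225,120,190,3,"pics/b1.png")
crop(a,420,320,80,90,5,"pics/a2.png");crop(b,280,165,80,50,8,"pics/b2.png")
E
```

```text
(no output)
```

View pics/a1.png

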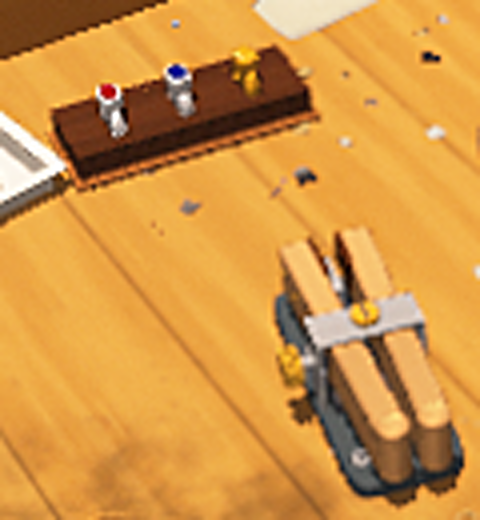

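View pics/b1.png

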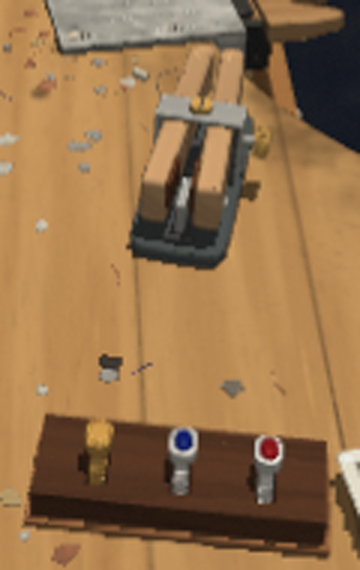

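View pics/a2.png

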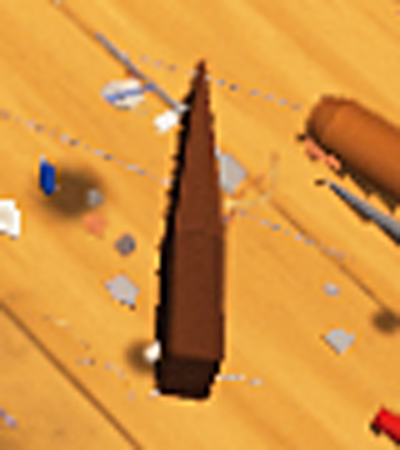

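View pics/b2.png

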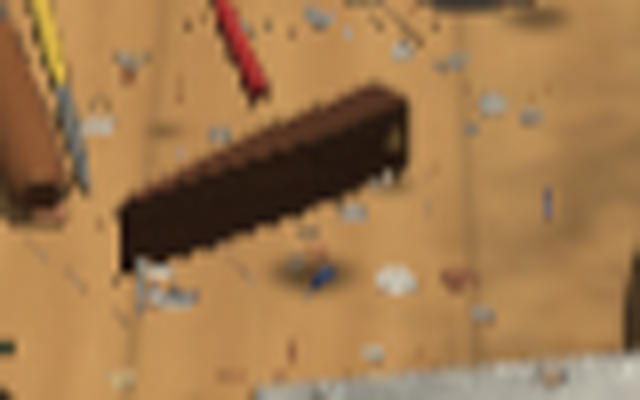

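```bash
python3 - <<'E'
from h import *
a=snapshot("scene");b=snapshot("side")
A=lambda x,y:[190+x/4,165+y/4]
B=lambda x,y:[300+x/3,225+y/3]
W=lambda x,y:[420+x/5,320+y/5]
V=lambda x,y:[280+x/8,165+y/8]
for n,p,q in [("gold top",A(246,52),B(99,430)),("blue top",A(178,71),B(183,440)),("red top",A(108,91),B(268,447)),
 ("nut",A(366,313),B(202,104)),
 ("w tip top",W(201,62),V(122,205))]:
    print(n,*tri(a,p,b,q))
# rack top corners
print("rack sc",onz(a,[A(52,112),A(73,152),A(310,100),A(278,48)],.02).round(4))
print("rack sd",onz(b,[B(47,417),B(30,495),B(327,525),B(327,440)],.02).round(4))
print("jaw mouth ends top sc",onz(a,[A(280,246),A(308,237),A(335,232),A(362,228)],.046).round(4))
print("jaw mouth ends sd",onz(b,[B(143,185),B(170,192),B(193,190),B(226,193)],.046).round(4))
print("wedge sc top",onz(a,[W(201,62),W(176,230),W(222,232),W(160,353),W(215,360)],.024).round(4))
print("wedge sd top",onz(b,[V(122,205),V(378,85),V(407,99)],.024).round(4))
E
```

```text
gold top [0.55026525 0.16597351 0.03641275] [0.00168929]
blue top [0.51354607 0.17150456 0.0361884 ] [0.00119607]
red top [0.47640783 0.17599169 0.03649081] [0.00023278]
nut [ 0.48901616 -0.05683855  0.05076212] [0.00126658]
w tip top [ 0.62467463 -0.35908451  0.02051708] [0.00172032]
rack sc [[0.4526 0.198  0.02  ]
 [0.4471 0.1605 0.02  ]
 [0.5682 0.1301 0.02  ]
 [0.5778 0.181  0.02  ]]
rack sd [[0.5722 0.1445 0.02  ]
 [0.579  0.1889 0.02  ]
 [0.4528 0.2046 0.02  ]
 [0.4462 0.1579 0.02  ]]
jaw mouth ends top sc [[ 0.4838  0.0087  0.046 ]
 [ 0.4976  0.007   0.046 ]
 [ 0.5096  0.003   0.046 ]
 [ 0.5213 -0.0016  0.046 ]]
jaw mouth ends sd [[0.5237 0.0091 0.046 ]
 [0.5099 0.0147 0.046 ]
 [0.4979 0.013  0.046 ]
 [0.481  0.0154 0.046 ]]
wedge sc top [[ 0.6236 -0.3606  0.024 ]
 [ 0.5729 -0.3995  0.024 ]
 [ 0.5834 -0.4079  0.024 ]
 [ 0.5397 -0.4258  0.024 ]
 [ 0.5507 -0.4366  0.024 ]]
wedge sd top [[ 0.6232 -0.3511  0.024 ]
 [ 0.5519 -0.4262  0.024 ]
 [ 0.5435 -0.4171  0.024 ]]
```

```bash
cat >> h.py <<'E'
def pose():
    o=get_obs(); return o["tool_pos"],rot(o["orientation"]),o
def tgtR(ydir):  # tool x down, tool y along world yaw (deg)
    y=np.array([np.cos(np.radians(ydir)),np.sin(np.radians(ydir)),0]);x=np.array([0,0,-1.]);return np.c_[x,y,np.cross(x,y)]
def delta(P,Rt):
    p,Rc,o=pose()
    return (Rc.T@(np.array(P)-p)*1000).round(1), np.degrees(R.from_matrix(Rc.T@Rt).as_rotvec()).round(2)
def ydeg():
    Rc=pose()[1];return np.degrees(np.arctan2(Rc[1,1],Rc[0,1]))
E
python3 - <<'E'
from h import *
p,Rc,o=pose();print(Rc.round(3),ydeg())
s=snapshot("wrist");print("cam in tool",Rc.T@(s["eye"]-p), Rc.T@rot(s["attitude"])[:,2])
for y in (82.3,-97.7): print(y,delta([.55,.167,.16],tgtR(y)))
E
```

```text
[[-0.    -0.264 -0.965]
 [-0.    -0.965  0.264]
 [-1.     0.    -0.   ]] -105.29044283950671
cam in tool [-0.15738457 -0.00120569 -0.07893059] [9.57125368e-01 5.24592002e-04 2.89673532e-01]
82.3 (array([  66.5,  368.8, -486.5]), array([ 1.7241e+02, -2.0000e-02,  0.0000e+00]))
-97.7 (array([  66.5,  368.8, -486.5]), array([-7.59, -0.  , -0.02]))
```

>>> carry_out --series '[[[26,369,-487,-7.6,0,0],[26,369,-487,-7.6,0,0],[26,369,-487,-7.6,0,0],[26,369,-487,-7.6,0,0],[26,369,-487,-7.6,0,0],[26,369,-487,-7.6,0,0],[26,369,-487,-7.6,0,0],[26,369,-487,-7.6,0,0],[26,369,-487,-7.6,0,0],[26,369,-487,-7.6,0,0]]]'

```text
clock: 1.65
tool_pos: [0.5516, 0.1647, 0.2007]
orientation: [-147.3, 90.0, 24.9]
force: [-0.0, 1.1, 0.4]
opening: 0.0878
```

```bash
python3 - <<'E'
from h import *
s=snapshot("wrist"); cv2.imwrite("pics/w1.png",s["color"][:,:,::-1]); print(pose()[0],get_obs()["joint_pos"].round(1), s["eye"],s["attitude"])
print(proj(s,[[.55,.166,.037],[.5135,.1715,.039],[.4764,.176,.039]]))
E
```

```text
[0.55363862 0.16137252 0.2001533 ] [ 35.7  12.4 -14.2   0.1 -63.3  46.4] [0.63010022 0.15510481 0.35812624] [ 1.63180917e+02 -2.02711611e-02 -9.77543412e+01]
[[310.92809525 218.20943026]
 [310.32824622 259.98701018]
 [310.96019699 299.07807955]]
```

View pics/w1.png

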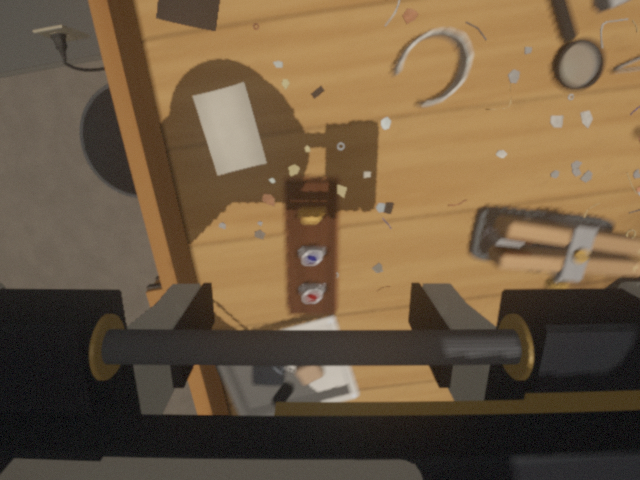

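```bash
python3 - <<'E'
from h import *
s=snapshot("wrist"); crop(s,270,170,90,155,5,"pics/w2.png");print(pose()[0],ydeg())
E
python3 -c "
import cv2;i=cv2.imread('pics/w2.png');cv2.imwrite('pics/w2.png',cv2.convertScaleAbs(i[:600],alpha=1.8))"
```

```text
[0.55228718 0.16318812 0.20005385] -97.93523524675341
```

View pics/w2.png

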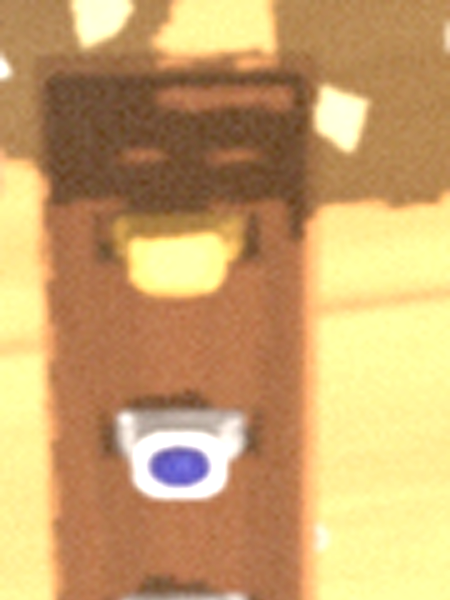

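```bash
python3 - <<'E'
from h import *
s=snapshot("wrist");p,_,_=pose();print(p,ydeg())
g=onz(s,[[270+178/5,170+262/5]],.037)[0];b=onz(s,[[270+180/5,170+466/5]],.039)[0]
print(g,b,np.linalg.norm((g-b)[:2]),np.degrees(np.arctan2(*(g-b)[1::-1])))
r=onz(s,[[312.5,293]],.039)[0];print(r,np.degrees(np.arctan2(*(g-r)[1::-1])),np.linalg.norm((g-r)[:2]))
# red by mask
c=s["color"].astype(int);m=((c[...,0]>c[...,1]+60)&(c[...,0]>c[...,2]+60)&(c[...,1]<70))
m[:,:290]=0;m[:,335:]=0;m[:270]=0;m[310:]=0
ys,xs=np.nonzero(m);print(xs.mean(),ys.mean(),len(xs))
m=((c[...,2]>c[...,0]+30));m[:,:290]=0;m[:,335:]=0;m[:235]=0;m[290:]=0
ys,xs=np.nonzero(m);print(xs.mean(),ys.mean(),len(xs))
print(s["color"][255:275,300:312].shape)
E
```

```text
[0.55135601 0.16466668 0.20015339] -97.90430528022627
[0.54767575 0.16928393 0.037     ] [0.5118398  0.17406528 0.039     ] 0.03615351027231137 -7.59970245003188
[0.48295584 0.17236078 0.039     ] -2.7218456327668834 0.0647929975350622
308.0 299.5 54
307.5 261.4074074074074 54
(20, 12, 3)
```

>>> carry_out --series '[[[50,-4,4,0,0,0],[50,-4,4,0,0,0],[50,-4,4,0,0,0],[50,-4,4,0,0,0],[50,-4,4,0,0,0],[50,-4,4,0,0,0]]]'

```text
clock: 2.55
tool_pos: [0.5472, 0.1714, 0.1512]
orientation: [-137.6, 89.9, 34.7]
force: [-0.5, -0.1, 0.2]
opening: 0.0878
```

```bash
python3 - <<'E'
from h import *
print(pose()[0],ydeg())
s=snapshot("wrist"); crop(s,270,120,100,150,4,"pics/w3.png");cv2.imwrite("pics/w3f.png",s["color"][:,:,::-1]);print(pose()[0],ydeg())
i=cv2.imread('pics/w3.png');cv2.imwrite('pics/w3.png',cv2.convertScaleAbs(i[:600],alpha=1.6))
np.save("w3.npy",s,allow_pickle=True)
c=s["color"].astype(int)
for n,m in (("red",(c[...,0]>c[...,1]+60)&(c[...,1]<70)),("blue",c[...,2]>c[...,0]+30)):
    m=m.astype(np.uint8);m[:,:280]=0;m[:,350:]=0
    k,l,st,ce=cv2.connectedComponentsWithStats(m);print(n,[(ce[i].round(1),st[i,4]) for i in range(1,k) if st[i,4]>30], )
E
```

```text
[0.54723256 0.17143417 0.15123288] -97.68372580069885
[0.5471596  0.17134365 0.15103524] -97.68228582391222
red [(array([317.3, 320.2]), np.int32(80))]
blue [(array([317.3, 276.3]), np.int32(89))]
```

View pics/w3.png

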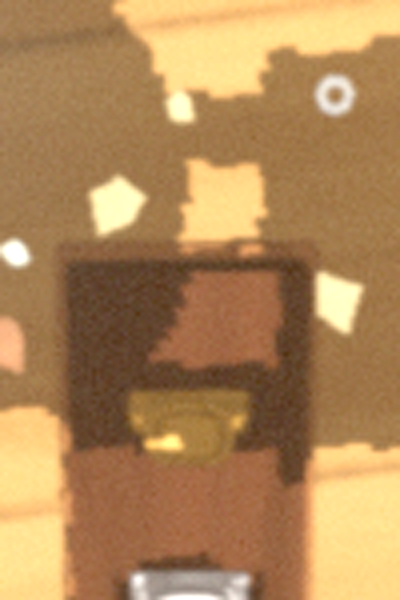

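```bash
python3 - <<'E'
from h import *
s=np.load("w3.npy",allow_pickle=True).item()
g=onz(s,[[317.4,229]],.037)[0];b=onz(s,[[317.3,276.3]],.039)[0];r=onz(s,[[317.3,320.2]],.039)[0]
print(g,b,r); 
for u,v in((g,b),(b,r),(g,r)): print(np.linalg.norm((u-v)[:2]),np.degrees(np.arctan2(*(u-v)[1::-1])))
# rack top edges
e=onz(s,[[270+68/4,120+300/4],[270+68/4,120+560/4],[270+308/4,120+300/4],[270+308/4,120+560/4],[287,185],[346,185]],.02)
print(e.round(4)); print(np.degrees(np.arctan2(*(e[0]-e[1])[1::-1])),np.degrees(np.arctan2(*(e[2]-e[3])[1::-1])),(e[4]+e[5])/2)
print(ydeg(), delta([*g[:2],.06],tgtR(-97.7)))
E
```

```text
[0.54943017 0.16756821 0.037     ] [0.51374669 0.17232795 0.039     ] [0.47744906 0.17705877 0.039     ]
0.03599952888946654 -7.597718815154029
0.03660462195880506 -7.425736252121718
0.07260406908377173 -7.511010869825596
[[0.5739 0.187  0.02  ]
 [0.5228 0.1949 0.02  ]
 [0.5679 0.1425 0.02  ]
 [0.5164 0.1481 0.02  ]
 [0.5814 0.1859 0.02  ]
 [0.5755 0.1425 0.02  ]]
-8.715454602627384 -6.187909433817358 [0.5784247  0.16418795 0.02      ]
-97.68228582391222 (array([91. ,  3.5, -2.7]), array([ 0.02, -0.03,  0.03]))
```

>>> carry_out --series '[[[45,3.4,-3.5,0.2,0,0],[80,3.4,-3.5,0.2,0,0],[100,3.4,-3.5,0.2,0,0],[100,3.4,-3.5,0.2,0,0],[100,3.4,-3.5,0.2,0,0],[100,3.4,-3.5,0.2,0,0]]]'

```text
clock: 3.35
tool_pos: [0.5508, 0.1678, 0.0518]
orientation: [-140.4, 89.9, 31.7]
force: [0.3, -0.4, 0.1]
opening: 0.0875
```

```bash
python3 - <<'E'
from h import *
print(delta([.5502,.1675,.029],tgtR(-97.5)))
s=snapshot("side"); crop(s,280,320,140,100,5,"pics/s3.png");s=snapshot("wrist"); cv2.imwrite("pics/w4.png",s["color"][:,:,::-1])
E
```

```text
(array([22.8,  0.4,  0.5]), array([-0.38, -0.09,  0.08]))
```

View pics/s3.png

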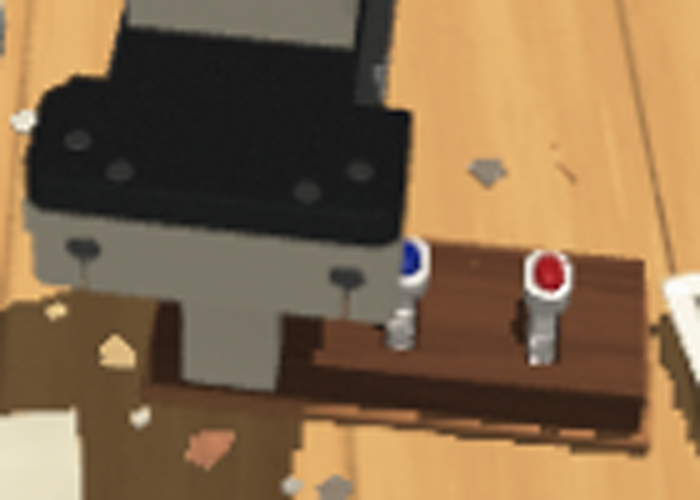

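View pics/w4.png

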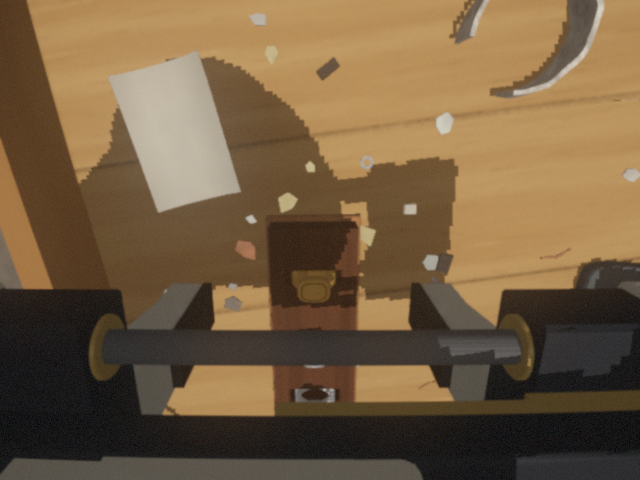

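>>> carry_out --series '[[[10,0.2,0.3,-0.3,0,0],[22,0.4,0.5,-0.3,0,0],[22.5,0.4,0.5,-0.3,0,0],[22.5,0.4,0.5,-0.3,0,0],[22.5,0.4,0.5,-0.3,0,0]]]'

```text
clock: 4.08
tool_pos: [0.5497, 0.1672, 0.0282]
orientation: [-148.9, 90.0, 23.6]
force: [-0.3, 0.1, 0.2]
opening: 0.0873
```

```bash
python3 - <<'E'
from h import *
print(delta([.5502,.1675,.029],tgtR(-97.5)))
s=snapshot("side"); crop(s,280,320,140,100,5,"pics/s4.png");s=snapshot("wrist"); cv2.imwrite("pics/w5.png",s["color"][:,:,::-1]);print(proj(s,[.5502,.1675,.037]))
E
```

```text
(array([-0.8, -0.4, -0.5]), array([-0.08, -0.01,  0.01]))
[[312.7018475 312.6232541]]
```

View pics/w5.png

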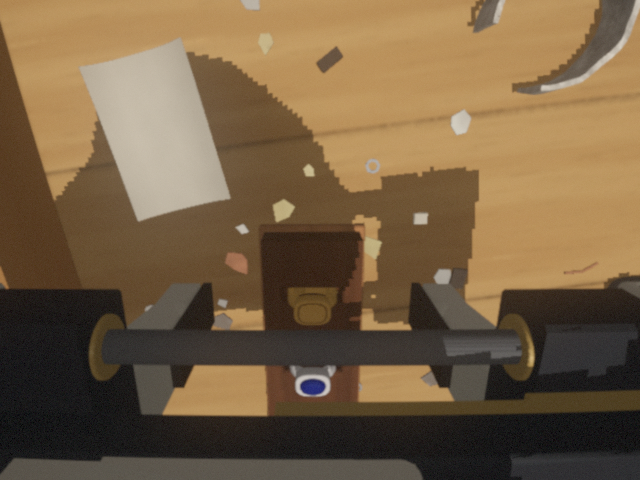

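The gold face is at (312,313), where it was predicted, so I'm closing the gripper.

>>> carry_out --series '[[[-0.5,0,0,0,0,0],[-0.5,0,0,0,0,0],[-0.5,0,0,0,0,0],[-0.5,0,0,0,0,0],[-0.5,0,0,0,0,0],[-0.5,0,0,0,0,0],[-0.5,0,0,0,0,0],[-0.5,0,0,0,0,0]]]' --hand 1

```text
clock: 5.18
tool_pos: [0.5495, 0.1671, 0.0285]
orientation: [59.4, 90.0, -128.1]
force: [-0.5, -0.1, -0.2]
opening: 0.0146
```

>>> carry_out --series '[[[-15,0,0,0,0,0],[-40,0,0,0,0,0],[-90,0,0,0,0,0],[-90,0,0,0,0,0],[-90,0,0,0,0,0],[-90,0,0,0,0,0]]]'

```text
clock: 5.92
tool_pos: [0.5489, 0.1667, 0.1179]
orientation: [36.7, 89.9, -150.9]
force: [0.1, 0.1, -1.0]
opening: 0.0142
```

```bash
python3 - <<'E'
from h import *
print(pose()[0],pose()[2]["opening"])
s=snapshot("wrist"); cv2.imwrite("pics/w6.png",s["color"][:,:,::-1]);print(proj(s,pose()[0]+[0,0,.008]))
s=snapshot("side"); crop(s,260,260,160,120,5,"pics/s6.png");s=snapshot("scene"); crop(s,190,130,120,100,6,"pics/sc6.png")
E
```

```text
[0.54886874 0.16670815 0.11785087] 0.014235136538233037
[[313.49085398 312.60427239]]
```

View pics/w6.png

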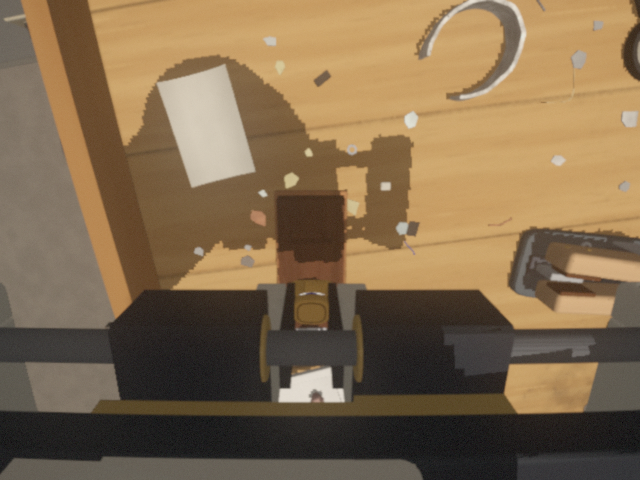

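View pics/s6.png

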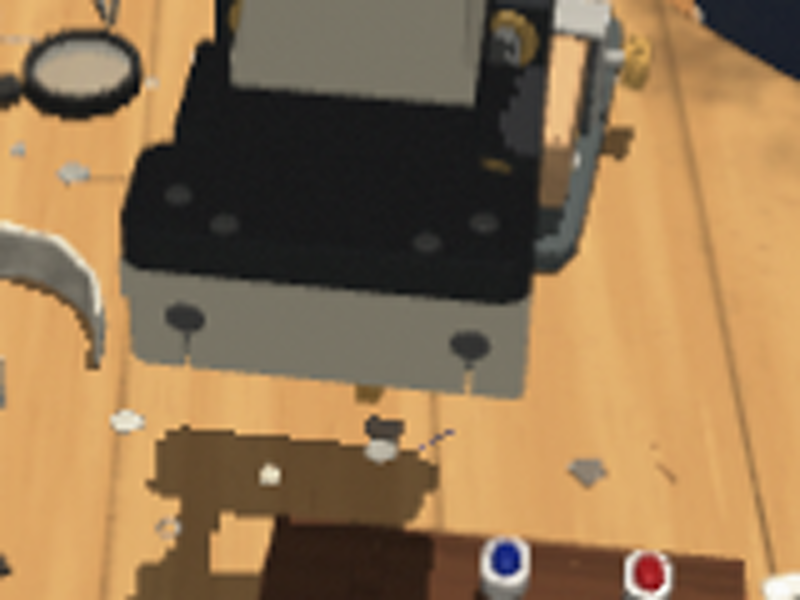

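View pics/sc6.png

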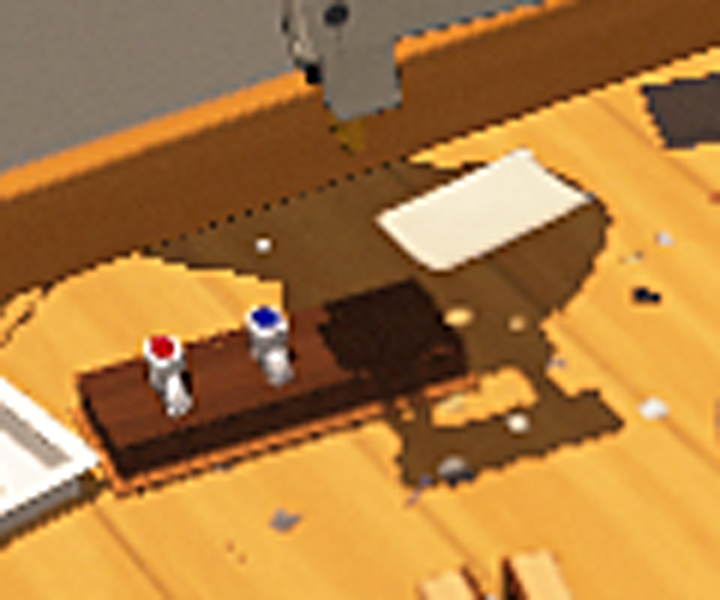

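>>> carry_out --series '[[[-42,60,20,0,0,0],[-42,120,40,0,0,0],[-42,180,60,0,0,0],[-42,220,76,0,0,0],[-42,229,80,0,0,0],[-42,229,80,0,0,0],[-42,229,80,0,0,0],[-42,229,80,0,0,0],[-42,229,80,0,0,0]]]'

```text
clock: 7.2
tool_pos: [0.4403, -0.0487, 0.1603]
orientation: [27.3, 90.0, -160.2]
force: [0.7, -0.7, -0.0]
opening: 0.0145
```

```bash
python3 - <<'E'
from h import *
print(pose()[0],ydeg())
s=snapshot("wrist"); np.save("w7.npy",s,allow_pickle=True); cv2.imwrite("pics/w7.png",s["color"][:,:,::-1]);print(pose()[0],proj(s,pose()[0]+[0,0,.008]))
crop(s,190,50,270,180,3,"pics/w7c.png")
s=snapshot("side"); crop(s,320,180,120,120,5,"pics/s7.png")
s=snapshot("scene"); crop(s,190,120,120,120,5,"pics/sc7.png")
E
```

```text
[ 0.44025339 -0.04874603  0.16033235] -97.52665188418587
[ 0.44018236 -0.04886288  0.16037602] [[313.81702949 312.99934311]]
```

View pics/w7.png

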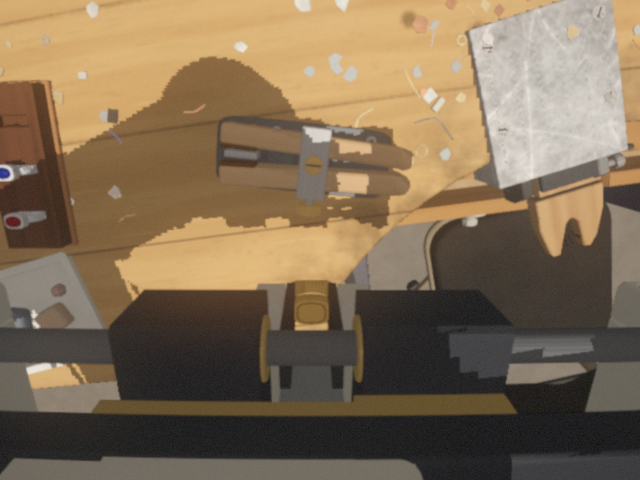

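View pics/w7c.png

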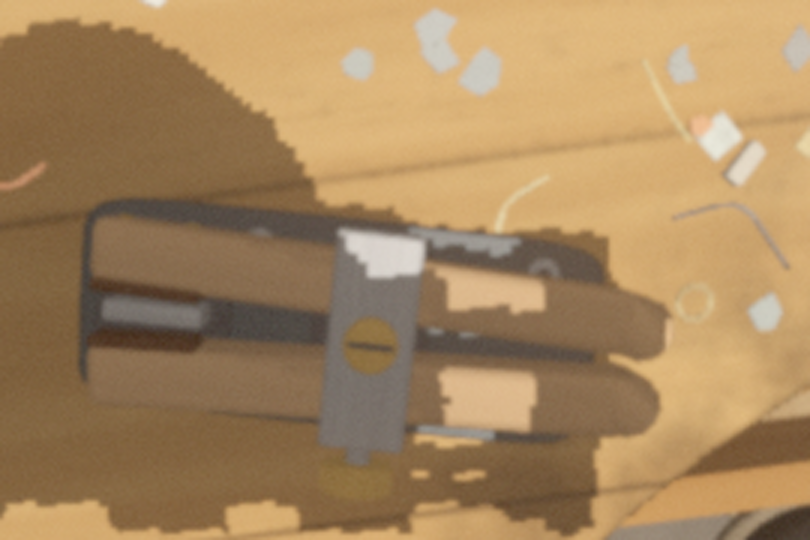

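View pics/s7.png

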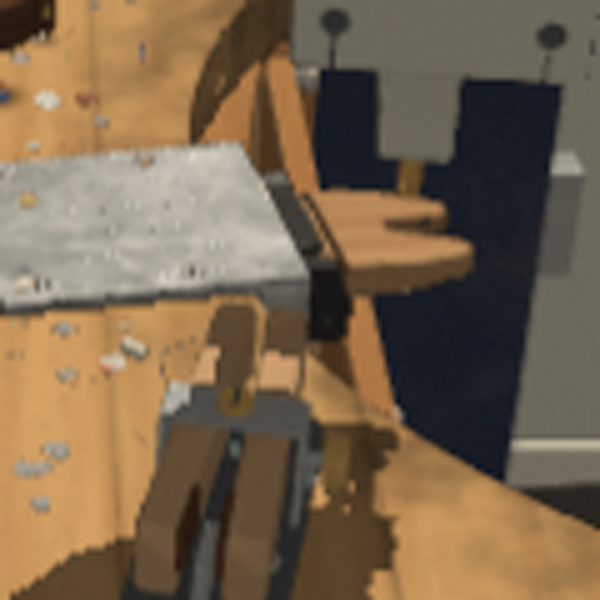

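View pics/sc7.png

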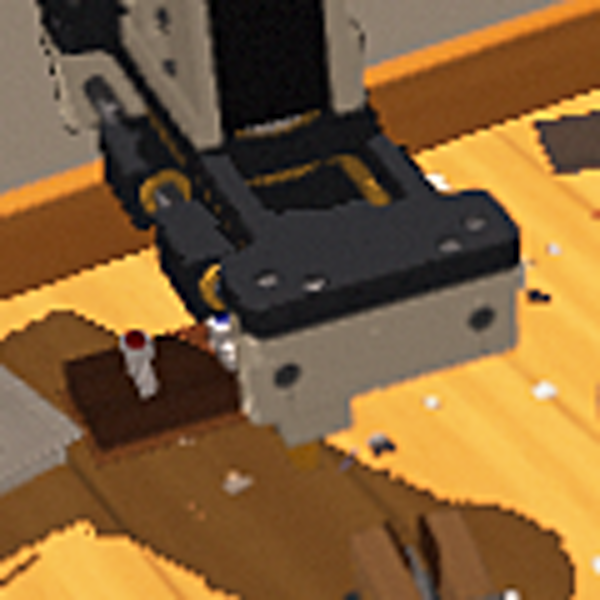

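```bash
python3 - <<'E'
from h import *
p,Rc,o=pose()
s=np.load("w7.npy",allow_pickle=True).item()
i=cv2.resize(s["color"][270:340,260:365,::-1],None,fx=7,fy=7,interpolation=cv2.INTER_CUBIC);cv2.imwrite("pics/w7r.png",cv2.convertScaleAbs(i,alpha=1.8))
for h in (0,.008,.016): 
  for y in(-.008,0,.008): print(h,y,((proj(s,p+[0,0,h]+Rc[:,1]*y)[0]-[260,270])*7).round())
for n in ("side","scene"):
  t=snapshot(n);q=proj(t,p)[0];print(n,q,proj(t,p-[0,0,.021])[0])
  crop(t,int(q[0])-20,int(q[1])-20,40,50,12,f"pics/{n}8.png")
E
```

```text
0 -0.008 [254. 243.]
0 0 [380. 243.]
0 0.008 [505. 243.]
0.008 -0.008 [249. 303.]
0.008 0 [381. 303.]
0.008 0.008 [512. 303.]
0.016 -0.008 [244. 369.]
0.016 0 [382. 369.]
0.016 0.008 [520. 369.]
side [402.90457045 204.68416602] [401.64696965 216.41729288]
scene [248.21151263 200.72755969] [249.43092388 211.24217117]
```

View pics/w7r.png

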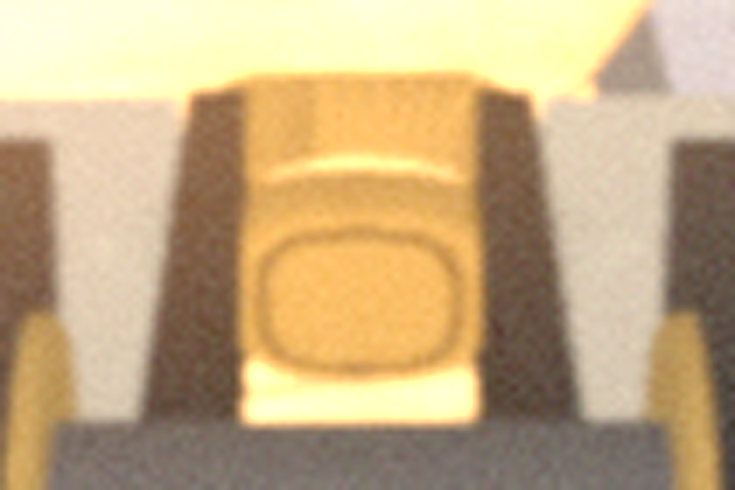

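View pics/side8.png

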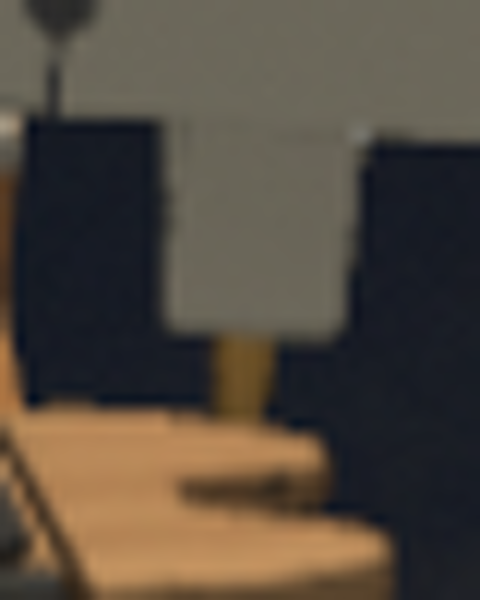

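View pics/scene8.png

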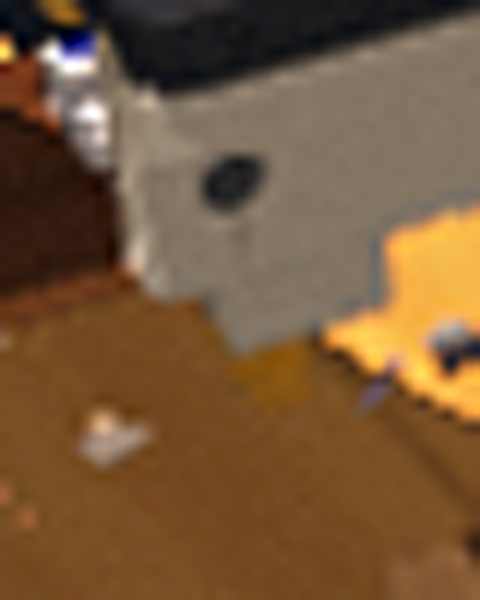

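```bash
python3 - <<'E'
from h import *
s=np.load("w7.npy",allow_pickle=True).item()
C=lambda x,y:[190+x/3,50+y/3]
m=onz(s,[C(153,312)],.032)[0];n=onz(s,[C(370,345)],.054)[0];e=onz(s,[C(668,332),C(658,402)],.046);t=e.mean(0)
i=onz(s,[C(92,282),C(92,348),C(92,222),C(90,402)],.046)
re=onz(s,[C(103,308),C(205,316)],.032);print("rest",re, np.linalg.norm(re[0]-re[1]))
print(m,n,t,e);print("inner/outer mouth corners",i.round(4))
ang=lambda a,b:(np.degrees(np.arctan2(*(a-b)[1::-1])),np.linalg.norm((a-b)[:2]))
print("rest-nut",ang(m,n),"rest-nose",ang(m,t),"nut-nose",ang(n,t))
mm=i[:2].mean(0);mo=i[2:].mean(0);print(mm,mo,ang(mo,n),ang(mo,t),"foot")
E
```

```text
rest [[ 0.50381511  0.00677135  0.032     ]
 [ 0.49864408 -0.0172192   0.032     ]] 0.024541516555977753
[ 0.50125743 -0.0049849   0.032     ] [ 0.48902892 -0.05578883  0.054     ] [ 0.47425467 -0.12237486  0.046     ] [[ 0.48220082 -0.12402484  0.046     ]
 [ 0.46630853 -0.12072487  0.046     ]]
inner/outer mouth corners [[0.5106 0.005  0.046 ]
 [0.496  0.0079 0.046 ]
 [0.5236 0.0024 0.046 ]
 [0.4837 0.0108 0.046 ]]
rest-nut (np.float64(76.4663490903212), np.float64(0.0522549125302098)) rest-nose (np.float64(77.0458127630402), np.float64(0.120455595147739)) nut-nose (np.float64(77.48976015213425), np.float64(0.06820540241997666))
[0.50329428 0.0064148  0.046     ] [0.50364866 0.00659767 0.046     ] (np.float64(76.8112213749004), np.float64(0.06407661889669612)) (np.float64(77.16108015581383), np.float64(0.13227970450703502)) foot
```

```bash
python3 - <<'E'
from h import *
print(delta([.5011,-.006,.085],tgtR(-102.8)))
E
```

```text
(array([ 75.5, -50.9, -54.9]), array([ 5.23,  0.  , -0.  ]))
```

>>> carry_out --series '[[[10,-25,-30,5.2,0,0],[20,-51,-55,5.2,0,0],[60,-51,-55,5.2,0,0],[75,-51,-55,5.2,0,0],[75,-51,-55,5.2,0,0],[75,-51,-55,5.2,0,0],[75,-51,-55,5.2,0,0],[75,-51,-55,5.2,0,0]]]'

```text
clock: 8.45
tool_pos: [0.5016, -0.006, 0.0864]
orientation: [-147.3, 89.9, 19.9]
force: [-0.9, 0.1, -0.9]
opening: 0.0142
```

```bash
python3 - <<'E'
from h import *
p,Rc,o=pose();print(p,ydeg(),o["force"])
s=snapshot("wrist");cv2.imwrite("pics/w9.png",s["color"][:,:,::-1])
for n in ("side","scene"):
  t=snapshot(n);q=proj(t,[.501,-.006,.06])[0];print(n,q, proj(t,p-[0,0,.021])[0],proj(t,[.5011,-.006,.032])[0])
  crop(t,int(q[0])-50,int(q[1])-40,100,80,8,f"pics/{n}9.png")
E
```

```text
[ 0.50160897 -0.00598365  0.08642996] -102.79016954723494 [-0.85671242  0.07673809 -0.88745158]
side [361.97909512 273.71959187] [361.76481993 270.97703811] [361.03977864 287.54312121]
scene [271.74458342 221.43110436] [271.84567822 218.97510529] [272.73612198 233.12531195]
```

View pics/w9.png

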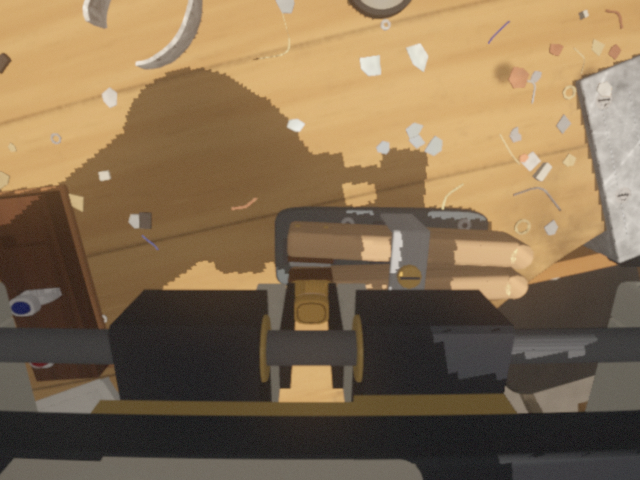

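View pics/side9.png

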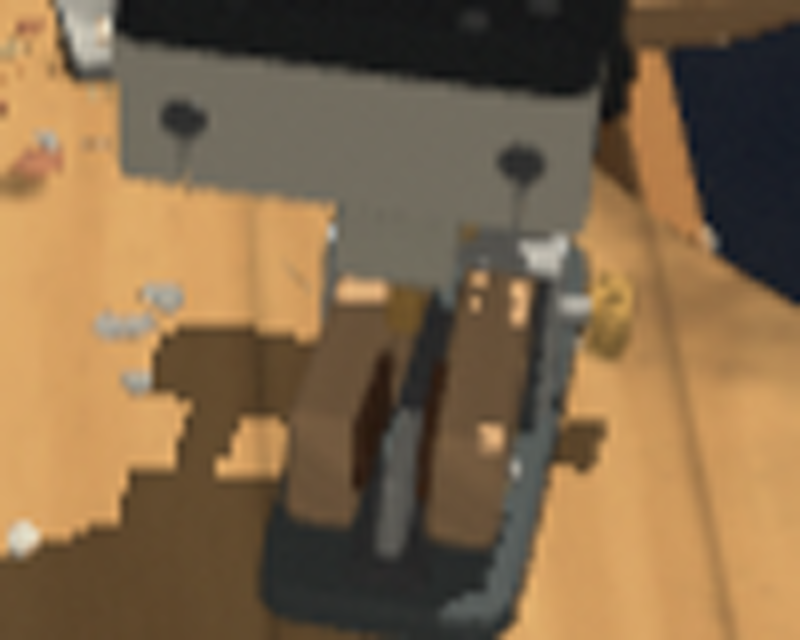

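View pics/scene9.png

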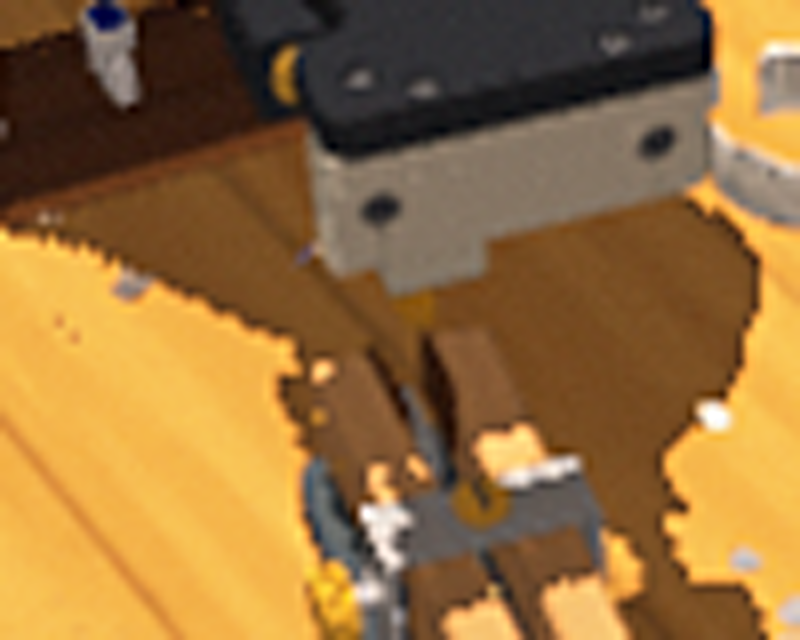

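```bash
python3 - <<'E'
from h import *
p,Rc,o=pose()
a=np.radians(77.2);cx=np.array([np.cos(a),np.sin(a),0]);cy=np.array([-cx[1],cx[0],0])
m=np.array([.5011,-.006,.032])
for n,off in (("side",(361-50,273-40)),("scene",(271-50,221-40))):
  t=snapshot(n)
  f=lambda P:((proj(t,P)-off)*8).round()
  print(n,"ring foot near corners",f([p-[0,0,.021]+s*.0075*cx+q*.003*cy for s in(1,-1) for q in(-1,1)]).tolist())
  print(" rest corners +x end(-y,+y), -x end",f([m+s*.012*cx+q*.0025*cy for s in(1,-1) for q in(-1,1)]).tolist())
  print(" jaw top inner corners mouth end", f([m+[0,0,.014]+.0125*cx+q*.0075*cy for q in(-1,1)]).tolist())
  crop(t,off[0],off[1],100,100,8,f"pics/{n}10.png")
  i=cv2.imread(f"pics/{n}10.png")
  for P in [p-[0,0,.021]+s*.0075*cx+q*.003*cy for s in(1,-1) for q in(-1,1)]+[m+s*.012*cx+q*.0025*cy for s in(1,-1) for q in(-1,1)]:
    u=f(P)[0];cv2.circle(i,(int(u[0]),int(u[1])),3,(0,255,0),-1)
  cv2.imwrite(f"pics/{n}10.png",i[200:700])
E
```

```text
side ring foot near corners [[386.0, 326.0], [417.0, 331.0], [398.0, 281.0], [428.0, 285.0]]
 rest corners +x end(-y,+y), -x end [[378.0, 472.0], [403.0, 476.0], [397.0, 398.0], [422.0, 402.0]]
 jaw top inner corners mouth end [[356.0, 415.0], [432.0, 426.0]]
scene ring foot near corners [[409.0, 283.0], [383.0, 290.0], [429.0, 323.0], [403.0, 329.0]]
 rest corners +x end(-y,+y), -x end [[408.0, 383.0], [388.0, 388.0], [441.0, 447.0], [420.0, 452.0]]
 jaw top inner corners mouth end [[425.0, 330.0], [362.0, 346.0]]
```

View pics/side10.png

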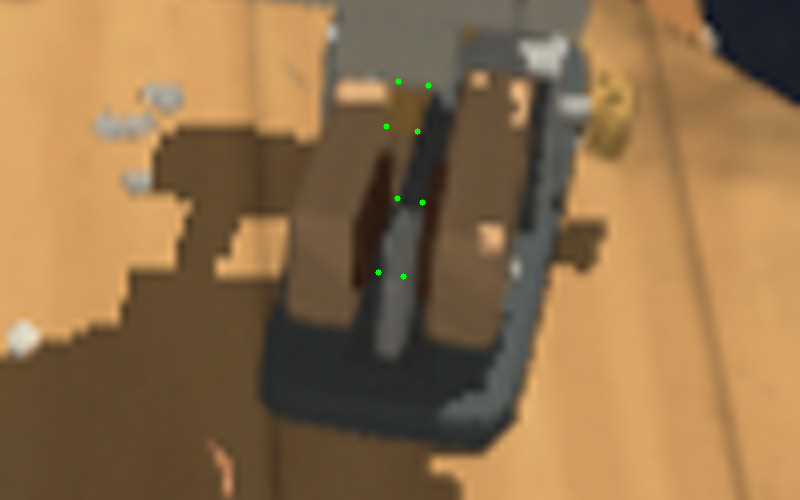

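View pics/scene10.png

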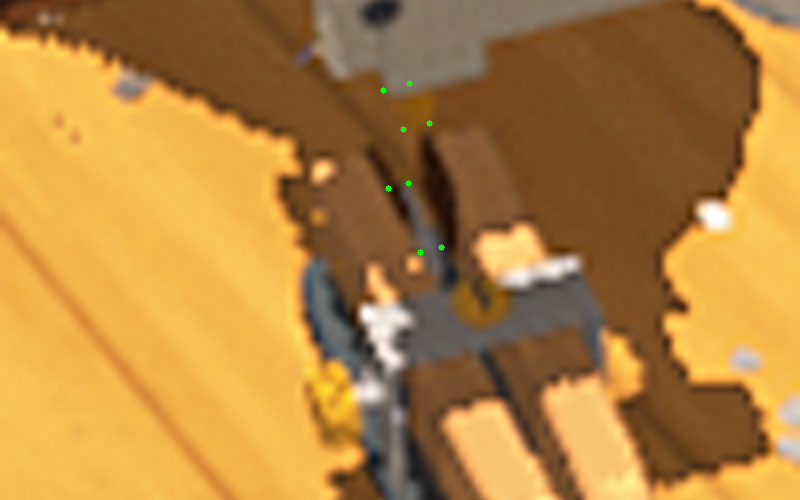

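>>> carry_out --series '[[[8,0.1,0.6,0,0,0],[14,0.1,0.6,0,0,0],[20,0.1,0.6,0,0,0],[25,0.1,0.6,0,0,0],[28,0.1,0.6,0,0,0],[28,0.1,0.6,0,0,0],[28,0.1,0.6,0,0,0]]]'

```text
clock: 9.57
tool_pos: [0.5008, -0.006, 0.0577]
orientation: [-158.0, 90.0, 9.2]
force: [-0.5, -0.1, -0.7]
opening: 0.0139
```

```bash
cat > v.py <<'E'
from h import *
import sys
p,Rc,o=pose();print(p,ydeg(),o["force"],o["moment"],o["opening"])
k=sys.argv[1]
for n,off in (("side",(361-50,273-40)),("scene",(271-50,221-40))):
  t=snapshot(n);crop(t,off[0],off[1],100,75,8,f"pics/{n}_{k}.png")
E
python3 v.py 11
```

```text
[ 0.50075549 -0.0059852   0.05772136] -102.7827217667595 [-0.53965285 -0.14252673 -0.6647145 ] [ 0.00595024 -0.00058784  0.04301903] 0.013863957365818467
```

View pics/side_11.png

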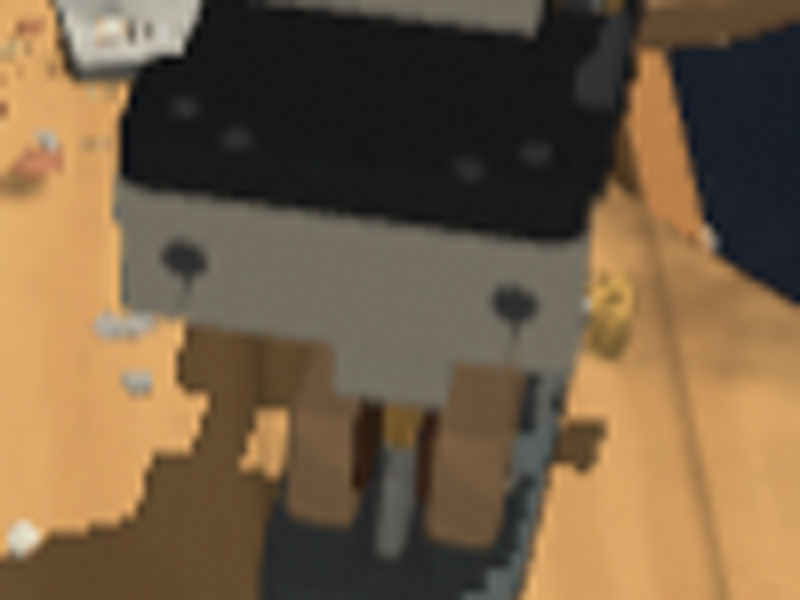

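View pics/scene_11.png

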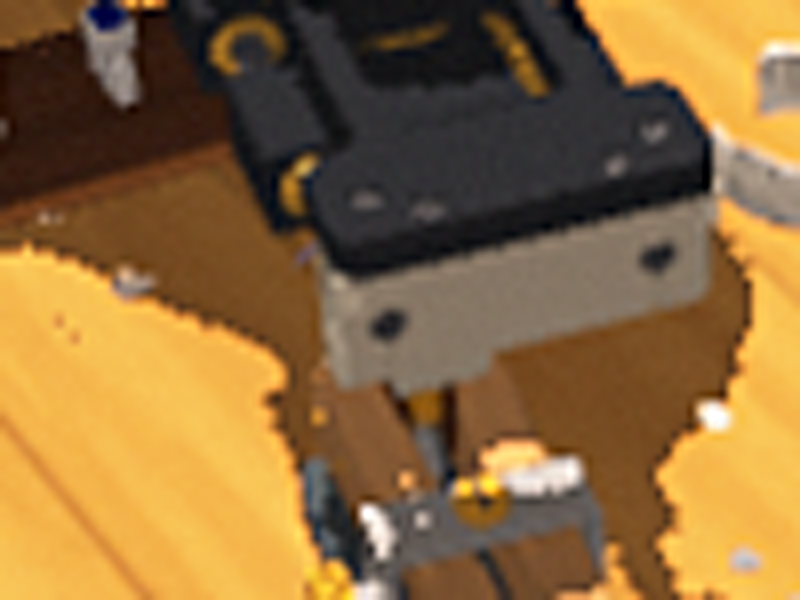

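Both views show the ring between the pads and over the rest (side view (401,425), scene view (427,408) in the crops). I'll lower it gently onto the rest.

>>> carry_out --series '[[[1.5,0,0,0,0,0],[3,0,0,0,0,0],[3.7,0,0,0,0,0],[3.7,0,0,0,0,0]]]'

```text
clock: 10.18
tool_pos: [0.5006, -0.006, 0.0538]
orientation: [33.7, 90.0, -159.1]
force: [-0.5, 0.4, 0.6]
opening: 0.0146
```

>>> carry_out --series '[[[0.5,0,0,0,0,0],[1,0,0,0,0,0],[1,0,0,0,0,0]]]'

```text
clock: 10.55
tool_pos: [0.5006, -0.006, 0.0528]
orientation: [23.0, 90.0, -169.8]
force: [0.6, -0.1, -1.4]
opening: 0.0136
```

>>> carry_out --series '[[[0.5,0,0,0,0,0],[1,0,0,0,0,0],[1,0,0,0,0,0]]]'

```text
clock: 10.92
tool_pos: [0.5011, -0.006, 0.0524]
orientation: [-171.0, 89.9, -3.8]
force: [-1.1, -0.6, 4.0]
opening: 0.0142
```

```bash
python3 v.py 12
```

```text
[ 0.50109003 -0.006026    0.05237888] -102.76492704287587 [-1.13954268 -0.61993632  3.98969601] [-0.27324164  0.24720911  0.00532238] 0.014228213211652577
```

View pics/side_12.png

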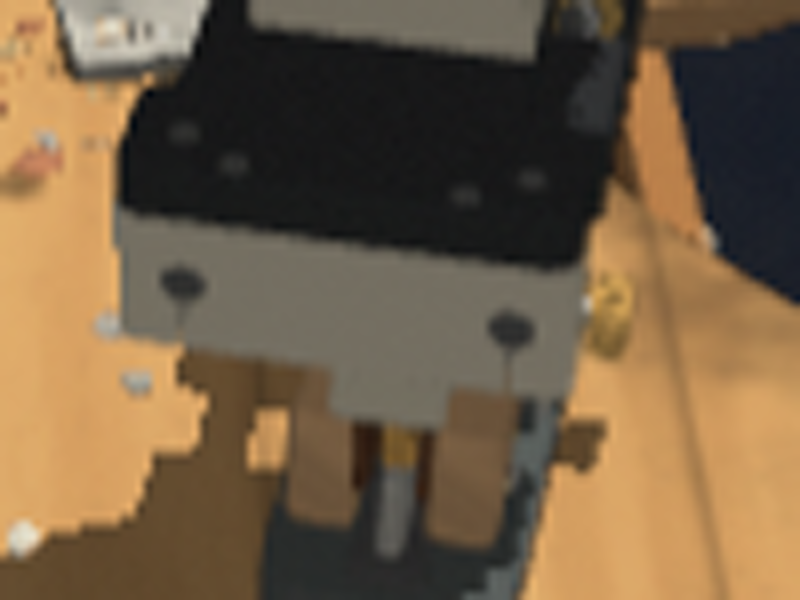

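The ring touched the rest at TCP z 0.0524, as predicted, with 4 N. I'm opening part-way so the fingers stay clear of the stirrup.

>>> carry_out --series '[[[-0.4,0,0,0,0,0],[-0.4,0,0,0,0,0],[-0.4,0,0,0,0,0],[-0.4,0,0,0,0,0],[-0.4,0,0,0,0,0]]]' --hand 0.32

```text
clock: 11.65
tool_pos: [0.5006, -0.006, 0.0522]
orientation: [30.2, 90.0, -162.6]
force: [0.5, -0.1, -0.1]
opening: 0.0296
```

```bash
python3 v.py 13; python3 - <<'E'
from h import *
s=snapshot("wrist");cv2.imwrite("pics/w13.png",s["color"][:,:,::-1])
E
```

```text
[ 0.50056734 -0.00601518  0.05219851] -102.7865343802565 [ 0.45673001 -0.12756276 -0.13686643] [ 0.02575454  0.0187911  -0.03559983] 0.029597614271166348
```

View pics/w13.png

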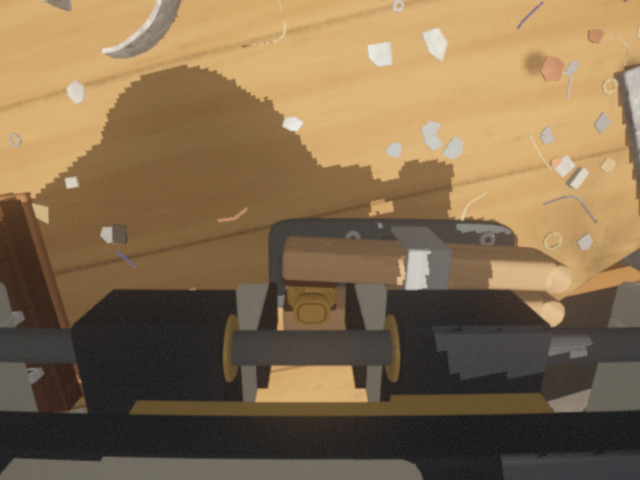

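>>> carry_out --series '[[[-8,0,0,0,0,0],[-25,0,0,0,0,0],[-60,0,0,0,0,0],[-100,0,0,0,0,0],[-110,0,0,0,0,0],[-110,0,0,0,0,0],[-110,0,0,0,0,0]]]'

```text
clock: 12.68
tool_pos: [0.4998, -0.0062, 0.1613]
orientation: [22.3, 89.9, -170.5]
force: [0.8, 0.1, -1.0]
opening: 0.0299
```

```bash
python3 v.py 14; python3 - <<'E'
from h import *
print(pose()[2]["joint_pos"])
s=snapshot("wrist");cv2.imwrite("pics/w14.png",s["color"][:,:,::-1])
for y in (-48,132): print(delta([.54,-.43,.17],tgtR(y)))
E
```

```text
[ 0.49984696 -0.00618727  0.16128634] -102.79965548805622 [ 0.76571893  0.07938739 -0.99396009] [-0.05489929 -0.0207983   0.01316879] 0.0299064032666156
[ 2.18387061e+01  7.28525629e+00 -2.62809011e+01 -1.22369800e-02
 -5.65548878e+01  5.53764689e+01]
(array([  -8.6,  404.5, -132.8]), array([-5.479e+01,  1.200e-01, -1.000e-02]))
(array([  -8.6,  404.5, -132.8]), array([ 1.2521e+02, -1.0000e-02, -1.4000e-01]))
```

View pics/w14.png

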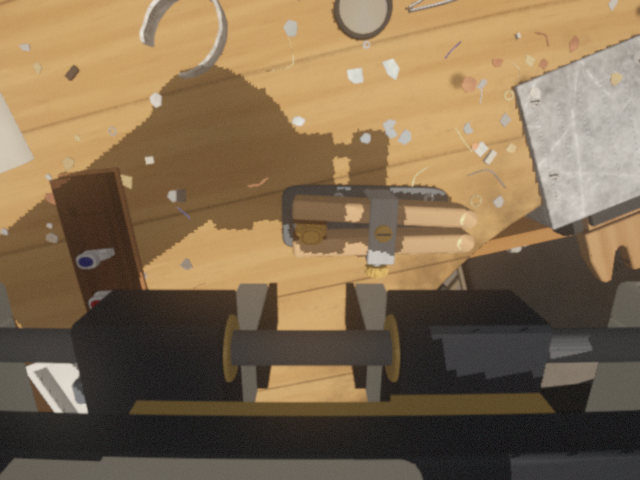

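View pics/side_14.png

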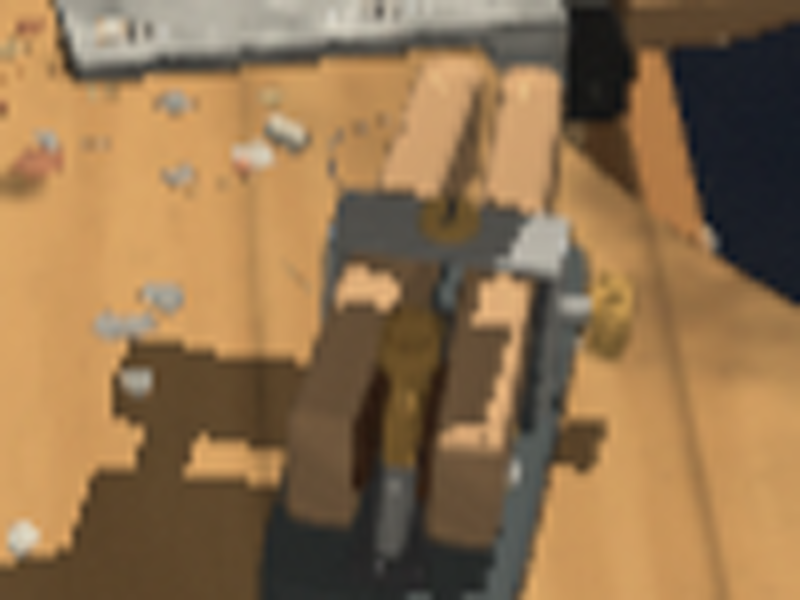

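View pics/scene_14.png

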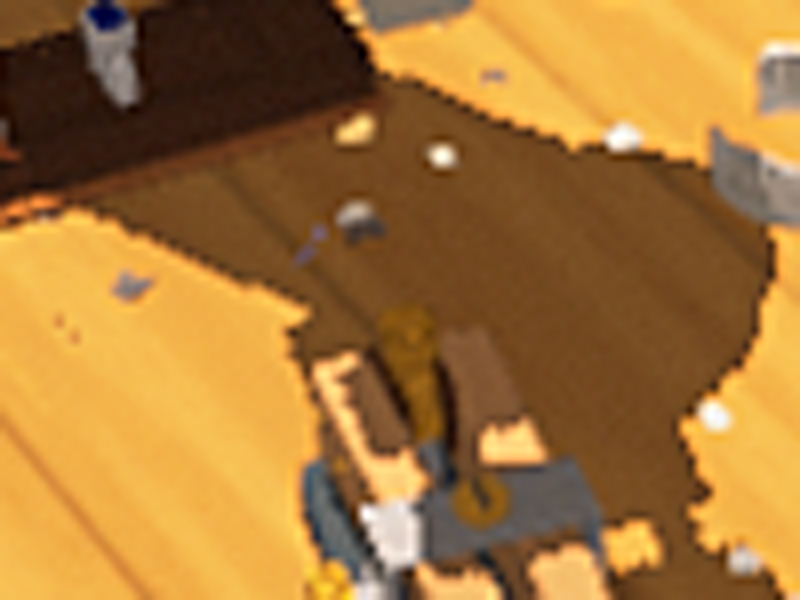

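```bash
python3 - <<'E'
from h import *
a=snapshot("scene");b=snapshot("side")
print(onz(a,[[440,295],[505,300]],0),onz(b,[[190,240],[235,245],[272,215]],0))
print(tri(a,[529,228],b,[233,95]))
print(delta([.539,-.437,.17],tgtR(132.5)))
E
```

```text
[[ 0.67125771 -0.27369707  0.        ]
 [ 0.75570308 -0.34730044  0.        ]] [[ 0.82420196 -0.18905647  0.        ]
 [ 0.73210331 -0.17232998  0.        ]
 [ 0.67019935 -0.28589769  0.        ]]
(array([ 0.72817091, -0.36630313,  0.21444048]), array([0.03642823]))
(array([  -8.3,  411.6, -133.1]), array([ 1.2471e+02, -1.0000e-02, -1.0000e-01]))
```

>>> carry_out --series '[[[-8,45,-15,10,0,0],[-8,90,-30,20,0,0],[-8,135,-45,30,0,0],[-8,180,-60,40,0,0],[-8,225,-75,50,0,0],[-8,270,-90,60,0,0],[-8,310,-103,70,0,0],[-8,350,-115,80,0,0],[-8,385,-125,90,0,0],[-8,411,-133,100,0,0]]]' --hand -0.3

```text
clock: 14.18
tool_pos: [0.539, -0.4378, 0.1692]
orientation: [92.3, 89.9, 159.1]
force: [0.3, 0.6, -0.6]
opening: 0.0566
```

```bash
python3 - <<'E'
from h import *
print(pose()[0],ydeg(),pose()[2]["joint_pos"].round(1))
print(delta([.539,-.437,.17],tgtR(132.5)))
E
```

```text
[ 0.53896271 -0.43783511  0.16920895] 156.83224710588118 [-23.1  24.5  -1.    0.  -64.6  -0.1]
(array([-0.8,  0.3,  0.8]), array([ 2.433e+01, -2.000e-02, -8.000e-02]))
```

>>> carry_out --series '[[[0,0,0,10,0,0],[0,0,0,20,0,0],[0,0,0,24.3,0,0],[0,0,0,24.3,0,0],[0,0,0,24.3,0,0],[0,0,0,24.3,0,0]]]'

```text
clock: 14.92
tool_pos: [0.5393, -0.4362, 0.1701]
orientation: [114.1, 90.0, 157.1]
force: [0.1, 0.1, 0.1]
opening: 0.0568
```

```bash
python3 - <<'E'
from h import *
print(pose()[0],ydeg())
s=snapshot("wrist");cv2.imwrite("pics/w15.png",s["color"][:,:,::-1]);np.save("w15.npy",s,allow_pickle=True)
E
```

```text
[ 0.53932889 -0.43621983  0.17012472] 132.97279001286006
```

View pics/w15.png

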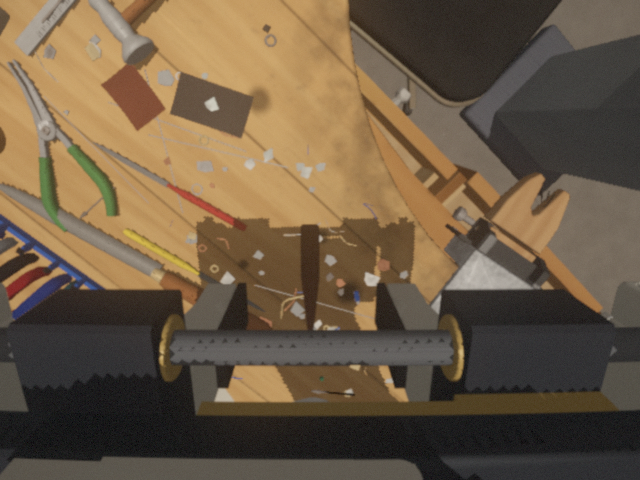

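```bash
python3 - <<'E'
from h import *
s=np.load("w15.npy",allow_pickle=True).item()
i=cv2.resize(s["color"][205:335,270:350,::-1],None,fx=5,fy=5,interpolation=cv2.INTER_CUBIC)
i=cv2.convertScaleAbs(i,alpha=2);cv2.imwrite("pics/w15c.png",i[:600])
E
```

```text
(no output)
```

View pics/w15c.png

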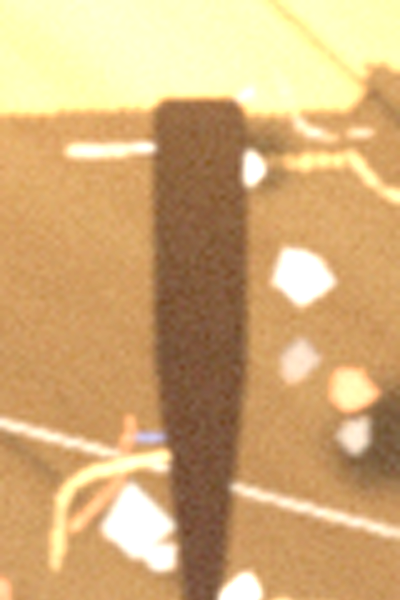

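```bash
python3 - <<'E'
from h import *
s=np.load("w15.npy",allow_pickle=True).item()
C=lambda x,y:[270+x/5,205+y/5]
t0=onz(s,[C(199,98)],0.0)[0];b=onz(s,[C(200,360)],.024)[0];f=onz(s,[C(203,590)],.024)[0]
w=onz(s,[C(153,350),C(246,350)],.024);print("width",np.linalg.norm(w[0]-w[1]))
print(t0,b,f)
for u in(b,f):print(np.degrees(np.arctan2(*(u-t0)[1::-1])),np.linalg.norm((u-t0)[:2]))
print(np.degrees(np.arctan2(*(f-b)[1::-1])))
p=pose()[0];print(proj(s,[p+[0,0,-.1]]))
d=np.array([np.cos(np.radians(42.5)),np.sin(np.radians(42.5))]);print("grip",t0[:2]+.021*d,b[:2]-.020*d)
E
```

```text
width 0.01556461222661803
[ 0.54793662 -0.42953705  0.        ] [ 0.57634653 -0.40280862  0.024     ] [ 0.6076975  -0.37295348  0.024     ]
43.253268863724685 0.039006819844358324
43.435669253033026 0.0822986239842279
43.600014335253384
[[310.88554024 235.86262636]]
grip [ 0.56341945 -0.41534966] [ 0.56160099 -0.41632043]
```

```bash
python3 - <<'E'
from h import *
print(delta([.5615,-.4155,.005],tgtR(133.2)))
E
```

```text
(array([165.2,   0. ,  30.3]), array([-0.24, -0.  , -0.01]))
```

>>> carry_out --series '[[[50,0,20,-0.2,0,0],[100,0,30.3,-0.2,0,0],[130,0,30.3,-0.2,0,0],[145,0,30.3,-0.2,0,0],[145,0,30.3,-0.2,0,0],[145,0,30.3,-0.2,0,0]]]'

```text
clock: 15.72
tool_pos: [0.5625, -0.4163, 0.0269]
orientation: [-72.9, 89.9, -29.8]
force: [0.4, -1.1, -0.2]
opening: 0.0572
```

```bash
python3 - <<'E'
from h import *
print(delta([.5615,-.4155,.005],tgtR(133.2)))
s=snapshot("wrist");cv2.imwrite("pics/w16.png",s["color"][:,:,::-1])
s=snapshot("scene");crop(s,400,290,120,100,6,"pics/sc16.png")
E
```

```text
(array([21.9,  1.3, -0.2]), array([-0.07,  0.04,  0.13]))
```

View pics/w16.png

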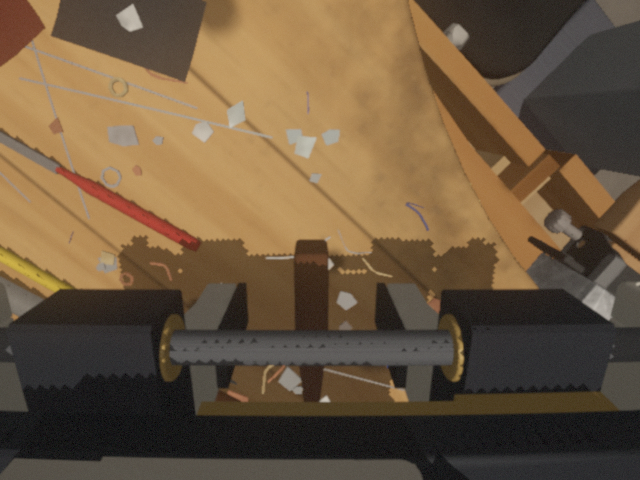

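View pics/sc16.png

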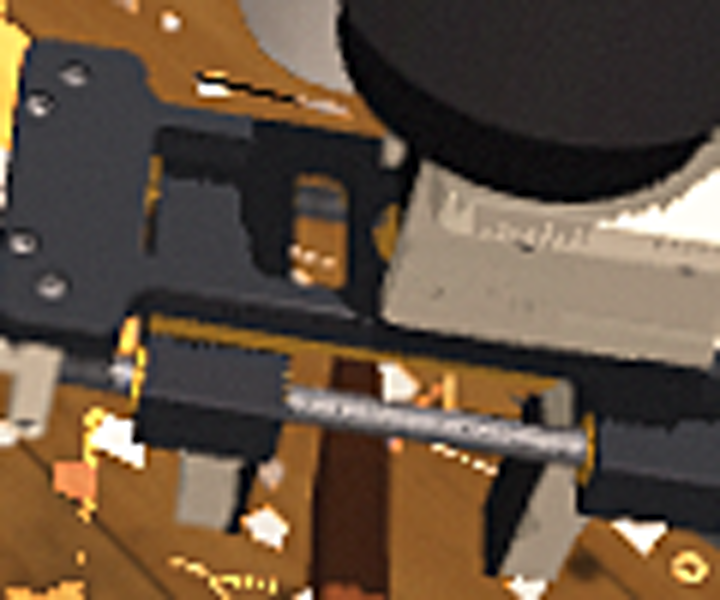

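>>> carry_out --series '[[[10,1,0,0,0,0],[19,1,0,0,0,0],[21.5,1,0,0,0,0],[21.5,1,0,0,0,0],[21.5,1,0,0,0,0]]]'

```text
clock: 16.45
tool_pos: [0.561, -0.415, 0.0039]
orientation: [-90.4, 90.0, -47.3]
force: [-0.8, -0.5, -0.7]
opening: 0.0573
```

>>> carry_out --series '[[[0,0,0,0,0,0],[0,0,0,0,0,0],[0,0,0,0,0,0],[0,0,0,0,0,0],[0,0,0,0,0,0],[0,0,0,0,0,0]]]' --hand 1

```text
clock: 17.2
tool_pos: [0.5609, -0.4149, 0.0038]
orientation: [-75.5, 90.0, -32.4]
force: [0.1, -0.7, 0.2]
opening: 0.0153
```

```bash
python3 - <<'E'
from h import *
p,_,o=pose();print(p,ydeg(),o["force"],o["opening"])
s=snapshot("wrist");cv2.imwrite("pics/w17.png",s["color"][:,:,::-1])
t=s;i=cv2.resize(s["color"][210:340,250:380,::-1],None,fx=5,fy=5,interpolation=cv2.INTER_CUBIC)
cv2.imwrite("pics/w17c.png",cv2.convertScaleAbs(i[:600],alpha=1.7))
for z in(0,.024): 
  d=np.array([np.cos(np.radians(43.2)),np.sin(np.radians(43.2)),0])
  print(z,[(((proj(s,[p[0],p[1],z]-k*d)[0])-[250,210])*5).round().tolist() for k in(0,.021)])
E
```

```text
[ 0.56089558 -0.41492954  0.00380733] 133.11559521316087 [ 0.08481436 -0.69291602  0.19847883] 0.015308854083427812
0 [[304.0, 434.0], [304.0, 215.0]]
0.024 [[304.0, 567.0], [303.0, 319.0]]
```

View pics/w17c.png

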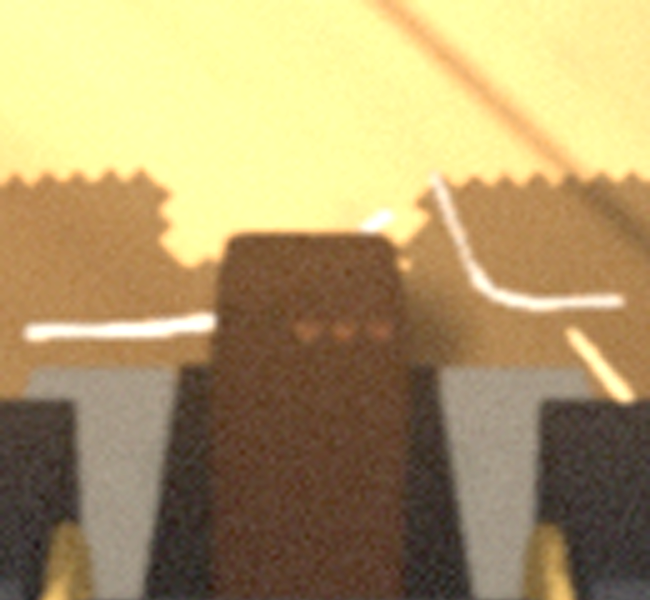

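```bash
python3 - <<'E'
from h import *
a=snapshot("scene");b=snapshot("side")
crop(a,280,270,150,120,5,"pics/a18.png");crop(b,290,190,150,80,5,"pics/b18.png")
E
```

```text
(no output)
```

View pics/a18.png

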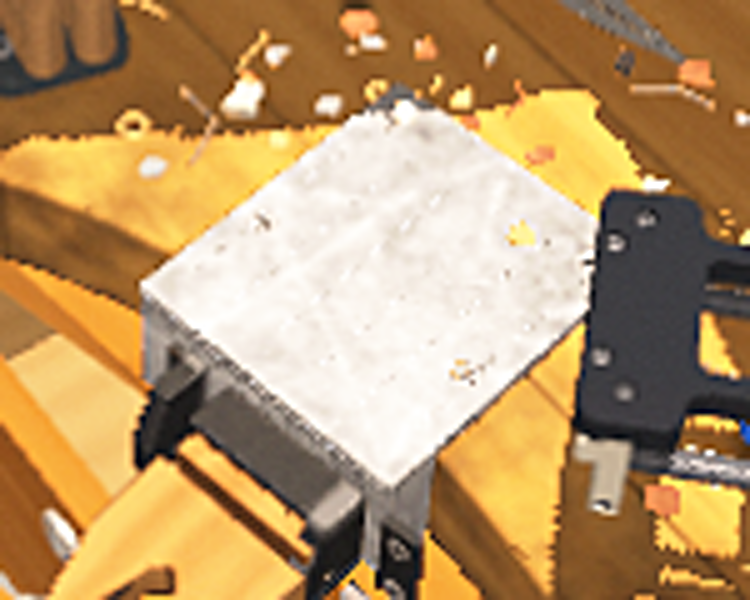

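View pics/b18.png

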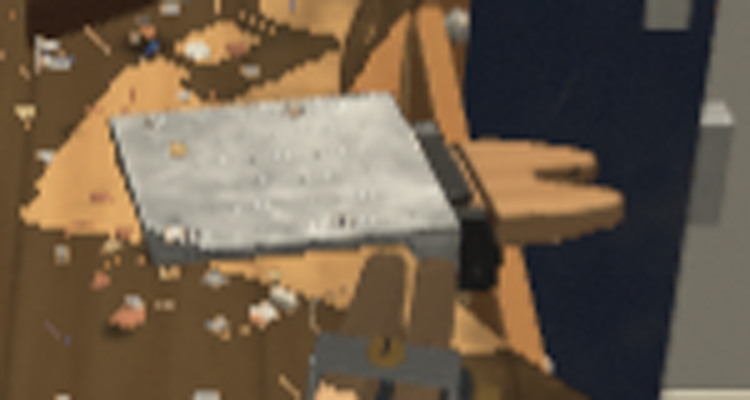

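```bash
python3 - <<'E'
from h import *
a=snapshot("scene");b=snapshot("side")
A=lambda x,y:[280+x/5,270+y/5]
B=lambda x,y:[290+x/5,190+y/5]
for n,p,q in [("back corner",A(398,108),B(150,247)),("left(robot,clamp side)",A(145,285),B(458,228)),("far right",A(600,235),B(112,118)),("near",A(392,490),B(392,94))]:
    x,r=tri(a,p,b,q);print(n,x,r)
a7=np.radians(77.2);cx=np.array([np.cos(a7),np.sin(a7),0]);cy=np.array([-cx[1],cx[0],0]);th=np.array([.4756,-.1173,0])
print([ (lambda d:(d@cx,d@cy))(tri(a,p,b,q)[0]-th) for p,q in [(A(398,108),B(150,247)),(A(145,285),B(458,228)),(A(600,235),B(112,118)),(A(392,490),B(392,94))]])
E
```

```text
back corner [ 0.56528983 -0.18925677  0.00103918] [0.00390355]
left(robot,clamp side) [ 0.44695738 -0.20422772  0.00257398] [0.0015513]
far right [ 0.58119898 -0.27503503  0.00831506] [0.00463666]
near [ 0.46459329 -0.30992228  0.00251677] [0.00136207]
[(np.float64(-0.05029795016591655), np.float64(-0.10340289862508419)), (np.float64(-0.09111323519575944), np.float64(0.008672128799745679)), (np.float64(-0.13041992084846954), np.float64(-0.13792073632667165)), (np.float64(-0.19027401328126997), np.float64(-0.03194199571219185))]
```

```bash
python3 - <<'E'
from h import *
print(delta([.4486,-.2363,.09],tgtR(167.2)))
E
```

```text
(array([-86.2, 207.1,  40.1]), array([-34.08,  -0.  ,   0.  ]))
```

>>> carry_out --series '[[[-25,0,0,0,0,0],[-60,10,2,0,0,0],[-86,40,8,-8,0,0],[-86,80,16,-16,0,0],[-86,120,24,-24,0,0],[-86,160,32,-32,0,0],[-86,195,38,-34,0,0],[-86,207,40,-34,0,0],[-86,207,40,-34,0,0],[-86,207,40,-34,0,0]]]'

```text
clock: 18.7
tool_pos: [0.4494, -0.237, 0.0899]
orientation: [-105.1, 90.0, -28.0]
force: [0.1, 0.3, -0.1]
opening: 0.0153
```

```bash
python3 - <<'E'
from h import *
p,_,o=pose();print(p,ydeg(),o["force"],o["opening"],o["joint_pos"].round(1))
for n in("side","scene","wrist"):
  s=snapshot(n);cv2.imwrite(f"pics/{n}19.png",s["color"][:,:,::-1])
  if n!="wrist":
    q=proj(s,[.470,-.14,.05])[0];print(q); crop(s,int(q[0])-60,int(q[1])-50,120,100,6,f"pics/{n}19c.png")
E
```

```text
[ 0.44936758 -0.23695695  0.0898867 ] 167.09952528272996 [ 0.08126012  0.29565113 -0.12899001] 0.01534921844509725 [ -5.6  12.7 -30.5   0.  -46.7  -7.3]
[373.79829962 232.86898062]
[297.77587847 276.72055189]
```

View pics/side19c.png

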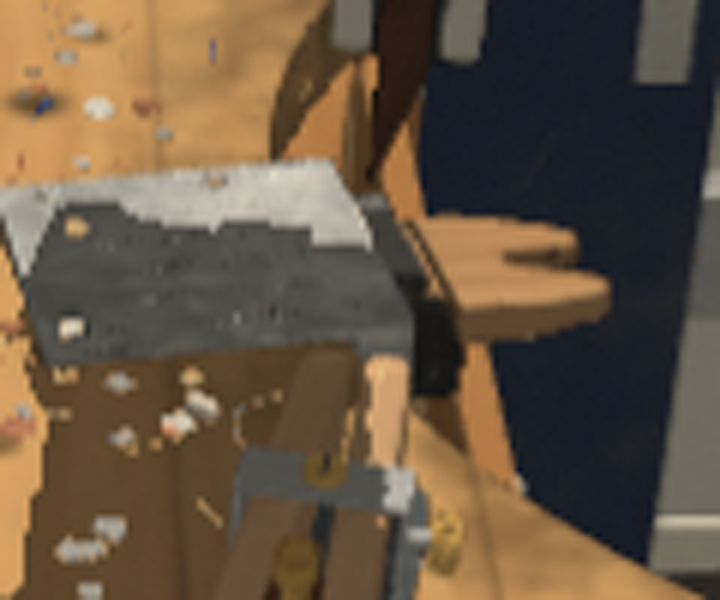

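View pics/scene19.png

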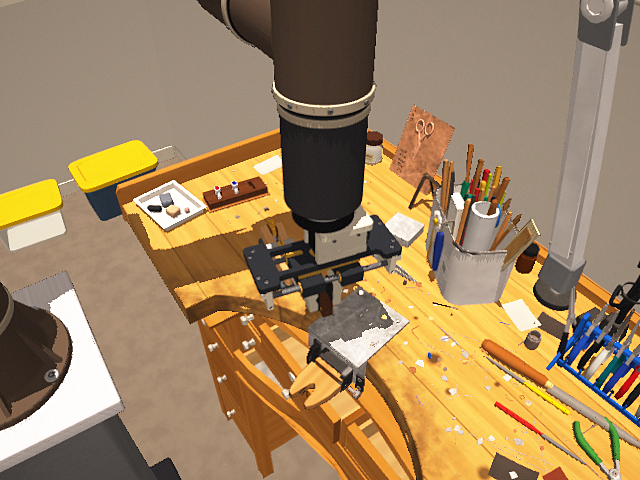

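View pics/wrist19.png

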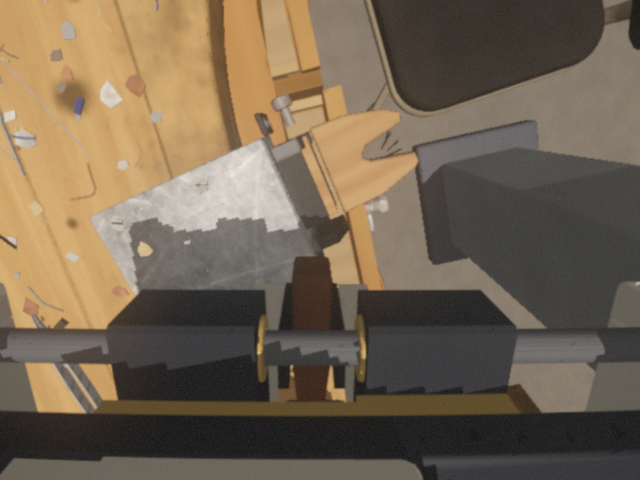

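```bash
cat > tip.py <<'E'
from h import *
import sys
k=sys.argv[1]
p,_,o=pose();yd=ydeg()-90;a=np.radians(yd);wx=np.array([np.cos(a),np.sin(a),0])
print(p,yd,o["force"].round(2),o["moment"].round(2),o["opening"])
T=[p+.087*wx+[0,0,h-.0038] for h in(0,.024)]
a7=np.radians(77.2);cx=np.array([np.cos(a7),np.sin(a7),0]);cy=np.array([-cx[1],cx[0],0]);th=np.array([.4756,-.1173,.032])
d=p+.087*wx+[0,0,.0082]-th;print("tip in throat",d@cx,d@cy,d[2])
for n in("side","scene"):
  s=snapshot(n);q=proj(s,[.470,-.14,.05])[0].astype(int)
  crop(s,q[0]-50,q[1]-40,100,75,8,f"pics/{n}_{k}.png")
  i=cv2.imread(f"pics/{n}_{k}.png")
  for P,c in [(t,(0,255,0)) for t in T]+[(th,(255,0,0)),(th+[0,0,.014],(255,0,255))]:
    u=((proj(s,P)[0]-q+[50,40])*8).round().astype(int);cv2.circle(i,tuple(int(v) for v in u),3,c,-1)
  cv2.imwrite(f"pics/{n}_{k}.png",i)
E
python3 tip.py 20
```

```text
[ 0.44893688 -0.23701653  0.08952781] 77.06641454253915 [-1.   -0.07 -0.28] [ 0.08 -0.08 -0.05] 0.015504784480581166
tip in throat -0.03564890341737356 -0.000725334371933196 0.06572780910024749
```

View pics/side_20.png

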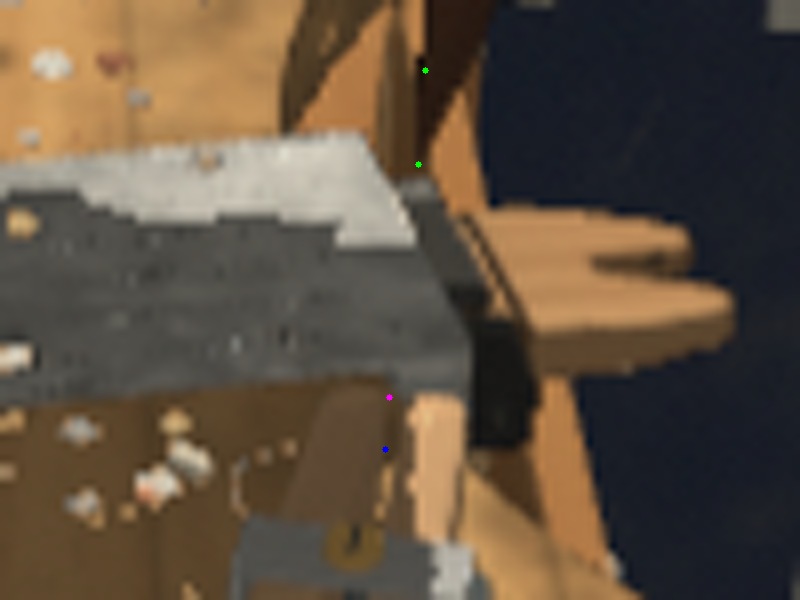

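View pics/scene_20.png

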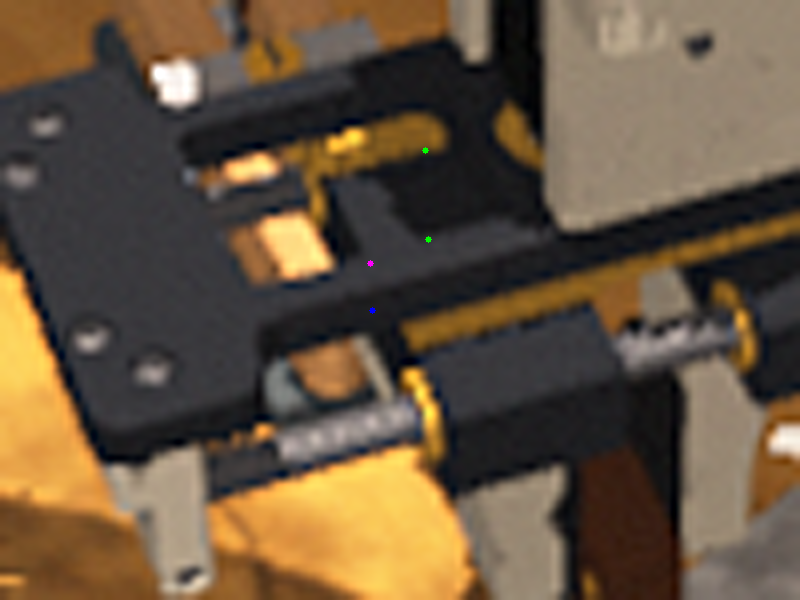

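>>> carry_out --series '[[[20,0,0,0,0,0],[45,0,0,0,0,0],[60,0,8,0,0,0],[65,0,16,0,0,0],[65,0,20,0,0,0],[65,0,20,0,0,0],[65,0,20,0,0,0]]]'

```text
clock: 19.82
tool_pos: [0.4535, -0.2171, 0.0254]
orientation: [-83.2, 89.9, -6.1]
force: [-0.2, 0.4, 0.2]
opening: 0.0152
```

```bash
python3 tip.py 21; python3 - <<'E'
from h import *
s=snapshot("side");q=proj(s,[.470,-.14,.05])[0].astype(int);print("nut",(proj(s,[.489,-.0563,.054])[0]-q+[50,40])*8)
i=cv2.resize(s["color"][180:260,335:415,::-1],None,fx=7.5,fy=7.5,interpolation=cv2.INTER_CUBIC);cv2.imwrite("pics/s21.png",cv2.convertScaleAbs(i,alpha=1.6))
E
```

```text
[ 0.45348647 -0.21705137  0.02539505] 77.12168698213921 [-0.2   0.36  0.16] [ 0.06 -0.06  0.03] 0.015184480586750778
tip in throat -0.015171781033473873 -0.0006546810326783175 0.0015950488993458148
nut [351.76383726 528.76075602]
```

View pics/side_21.png

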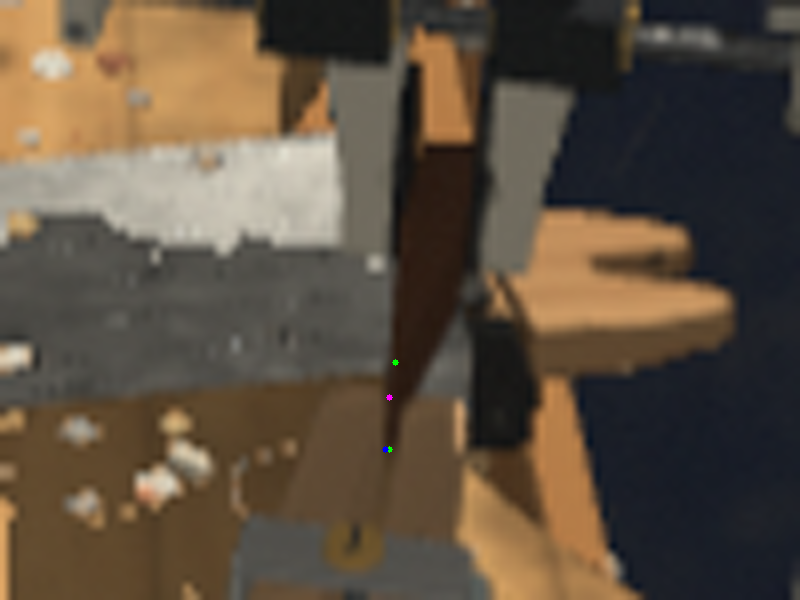

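View pics/s21.png

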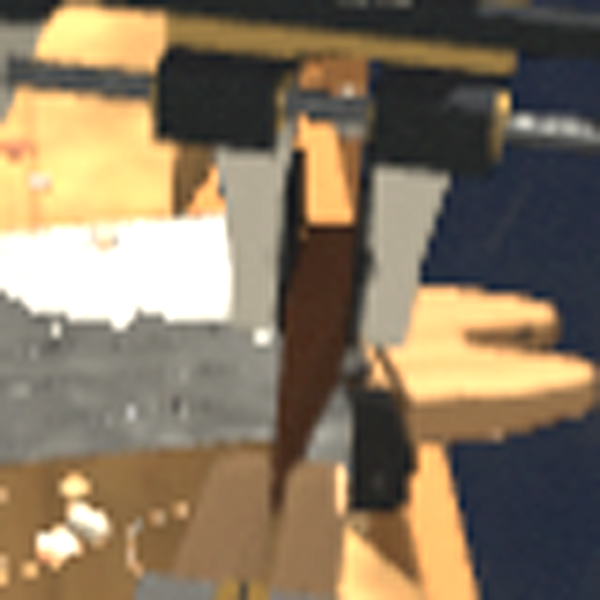

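View pics/scene_21.png

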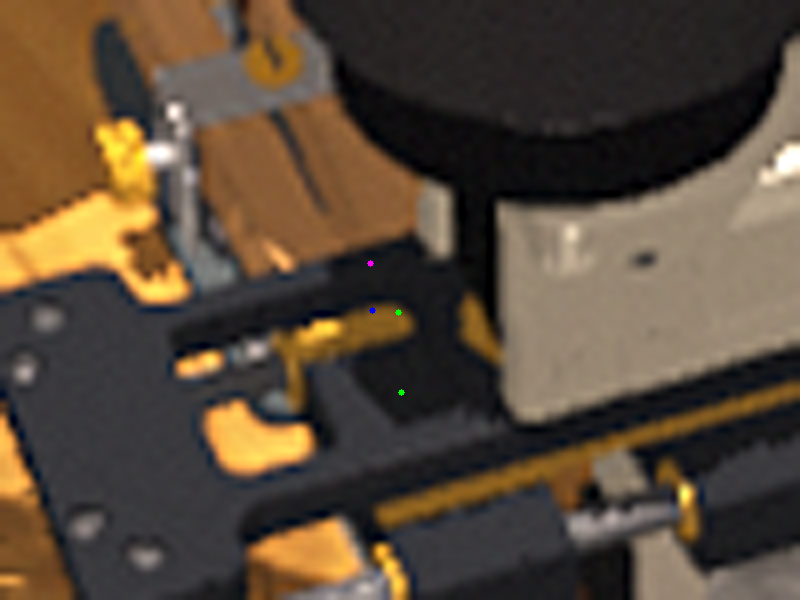

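>>> carry_out --series '[[[1,0,4,0,0,0],[1,0,8,0,0,0],[1,0,12,0,0,0],[1,0,15,0,0,0],[1,0,18,0,0,0],[1,0,18,0,0,0]]]'

```text
clock: 20.72
tool_pos: [0.4571, -0.1992, 0.0237]
orientation: [59.2, 90.0, 136.4]
force: [0.2, -0.3, 0.1]
opening: 0.015
```

```bash
cat > f.py <<'E'
from h import *
p,_,o=pose();yd=ydeg()-90
a7=np.radians(77.2);cx=np.array([np.cos(a7),np.sin(a7),0]);cy=np.array([-cx[1],cx[0],0]);th=np.array([.4756,-.1173,.032])
a=np.radians(yd);wx=np.array([np.cos(a),np.sin(a),0]);d=p+.087*wx+[0,0,.0082]-th
F=o["force"];print("tip",(d@cx*1000).round(1),(d@cy*1000).round(1),(d[2]*1000).round(1),"yaw",yd.round(2),"F along,lat,z",(F@cx).round(2),(F@cy).round(2),F[2].round(2),"M",o["moment"].round(2),o["opening"].round(4))
E
python3 f.py;python3 tip.py 22
```

```text
[ 0.45707447 -0.19916401  0.02373432] 77.12848593223484 [ 0.19 -0.27  0.05] [0.15 0.06 0.09] 0.01501445511641276
tip in throat 0.0030659976799056413 -0.0001802823869004499 -6.568237893766343e-05Traceback (most recent call last):
  File "f.py", line 5, in <module>
    F=o["force"];print("tip",(d@cx*1000).round(1),(d@cy*1000).round(1),(d[2]*1000).round(1),"yaw",yd.round(2),"F along,lat,z",(F@cx).round(2),(F@cy).round(2),F[2].round(2),"M",o["moment"].round(2),o["opening"].round(4))
                                                                                                                                                                                                     ^^^^^^^^^^^^^^^^^^
AttributeError: 'float' object has no attribute 'round'
```

View pics/side_22.png

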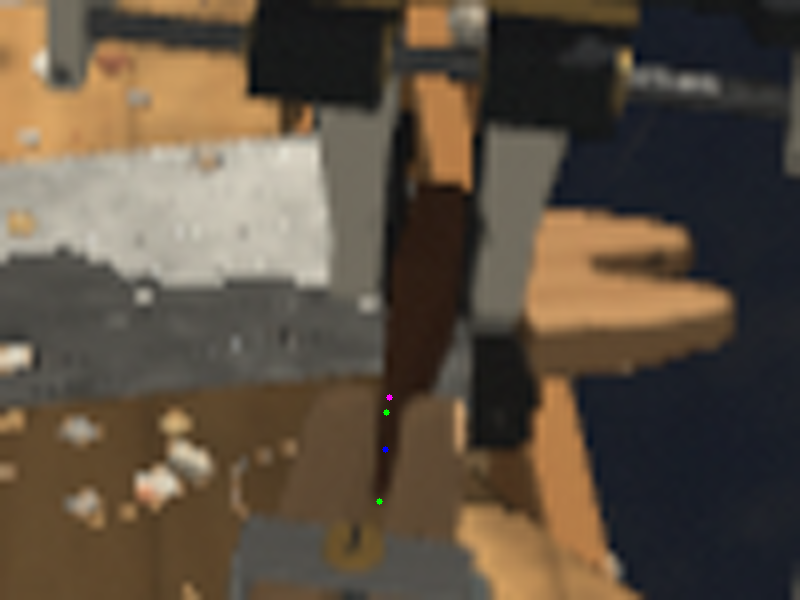

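The wedge tip is between the two noses, centred (around (385,450) in the crop), with no force yet. Pushing in further by small steps.

>>> carry_out --series '[[[0,0,2.5,0,0,0],[0,0,5,0,0,0],[0,0,7.5,0,0,0],[0,0,9,0,0,0],[0,0,9,0,0,0]]]'

```text
clock: 21.45
tool_pos: [0.4591, -0.1905, 0.0238]
orientation: [6.7, 90.0, 83.8]
force: [-0.7, 0.6, -0.9]
opening: 0.0154
```

```bash
sed -i 's/o\["opening"\].round(4)/round(o["opening"],4)/' f.py; python3 f.py
```

```text
tip 12.0 -0.2 -0.0 yaw 77.12 F along,lat,z 0.42 0.82 -0.85 M [ 0.22  0.14 -0.  ] 0.0154
```

>>> carry_out --series '[[[0,0,2,0,0,0],[0,0,4,0,0,0],[0,0,6,0,0,0],[0,0,6,0,0,0]]]'

```text
clock: 21.95
tool_pos: [0.4604, -0.1846, 0.0238]
orientation: [-8.2, 90.0, 69.0]
force: [-1.1, 0.6, 0.3]
opening: 0.0153
```

```bash
python3 f.py
```

```text
tip 18.0 -0.2 -0.0 yaw 77.13 F along,lat,z 0.35 1.21 0.3 M [0.26 0.15 0.07] 0.0153
```

>>> carry_out --series '[[[0,0,2,0,0,0],[0,0,4,0,0,0],[0,0,4,0,0,0]]]'

```text
clock: 22.32
tool_pos: [0.4613, -0.1807, 0.0237]
orientation: [-3.7, 90.0, 73.4]
force: [-1.0, 0.5, -1.0]
opening: 0.0153
```

```bash
python3 f.py
```

```text
tip 22.0 -0.2 -0.1 yaw 77.12 F along,lat,z 0.29 1.11 -0.98 M [0.36 0.19 0.05] 0.0153
```

>>> carry_out --series '[[[0,0,1.5,0,0,0],[0,0,3,0,0,0],[0,0,3,0,0,0]]]'

```text
clock: 22.7
tool_pos: [0.4618, -0.178, 0.0237]
orientation: [125.7, 90.0, -157.2]
force: [-0.7, -2.4, 0.1]
opening: 0.015
```

```bash
python3 f.py; python3 v.py 23
```

```text
tip 24.8 -0.2 -0.1 yaw 77.11 F along,lat,z -2.47 0.2 0.07 M [-0.61  0.41  0.08] 0.015
[ 0.46183862 -0.17800666  0.02374419] 167.11465000789096 [-0.7387256  -2.36424416  0.06865798] [-0.60965856  0.40942731  0.08034554] 0.015042288527520077
```

View pics/side_23.png

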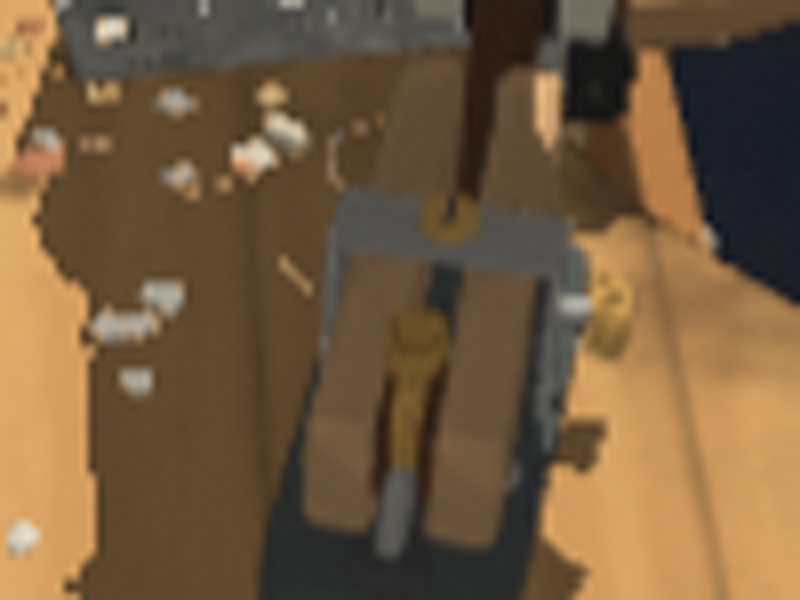

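>>> carry_out --series '[[[0,0,1,0,0,0],[0,0,2,0,0,0],[0,0,2,0,0,0]]]'

```text
clock: 23.18
tool_pos: [0.4622, -0.1762, 0.0237]
orientation: [128.7, 90.0, -154.2]
force: [-1.3, -3.9, -1.3]
opening: 0.0153
```

```bash
python3 f.py; python3 v.py 24
```

```text
tip 26.6 -0.1 -0.1 yaw 77.11 F along,lat,z -4.11 0.39 -1.26 M [-1.61  0.54  0.07] 0.0153
[ 0.46219715 -0.17615369  0.02373635] 167.1127180128613 [-1.29088238 -3.91998564 -1.26056345] [-1.61133979  0.53892222  0.06973656] 0.015339559422596282
```

View pics/side_24.png

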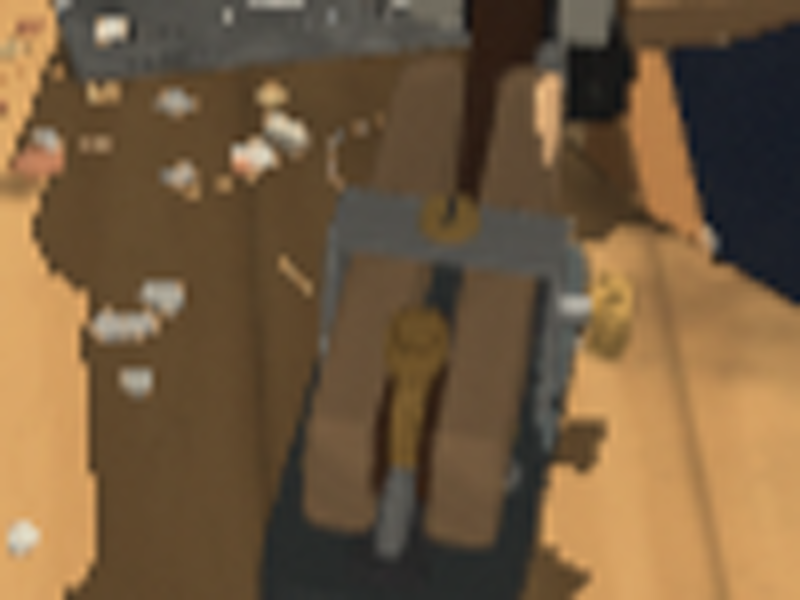

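>>> carry_out --series '[[[0,0,1,0,0,0],[0,0,2,0,0,0],[0,0,2,0,0,0]]]'

```text
clock: 23.65
tool_pos: [0.4625, -0.1744, 0.0238]
orientation: [137.4, 90.0, -145.5]
force: [-1.9, -6.5, -1.1]
opening: 0.0154
```

```bash
python3 f.py
```

```text
tip 28.4 -0.0 -0.0 yaw 77.11 F along,lat,z -6.71 0.37 -1.08 M [-2.4   0.62  0.05] 0.0154
```

>>> carry_out --series '[[[0,0,1,0,0,0],[0,0,2,0,0,0],[0,0,2,0,0,0]]]'

```text
clock: 24.02
tool_pos: [0.4628, -0.1728, 0.0237]
orientation: [139.0, 89.9, -143.9]
force: [-1.2, -9.4, -0.1]
opening: 0.0149
```

```bash
python3 f.py; python3 v.py 25
```

```text
tip 30.1 0.1 -0.1 yaw 77.11 F along,lat,z -9.4 -0.9 -0.09 M [-3.31  0.79 -0.03] 0.0149
[ 0.46278373 -0.1727692   0.02373976] 167.11305121770704 [-1.20433587 -9.36206859 -0.09201939] [-3.30872341  0.79207946 -0.02591505] 0.014914397989913572
```

View pics/side_25.png

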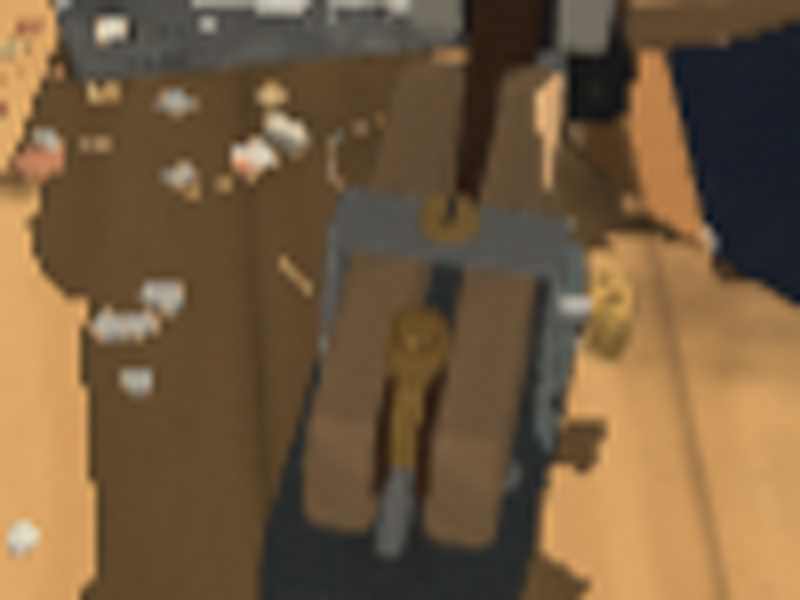

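Drag is 9.4 N and rising about 1.4 N/mm. One more small push, towards the middle of the snug range.

>>> carry_out --series '[[[0,0,1,0,0,0],[0,0,2,0,0,0],[0,0,2,0,0,0],[0,0,2,0,0,0]]]'

```text
clock: 24.62
tool_pos: [0.463, -0.1712, 0.0238]
orientation: [141.4, 89.9, -141.5]
force: [-1.9, -12.8, -0.2]
opening: 0.015
```

```bash
python3 f.py; python3 v.py 26;  python3 tip.py 26t; python3 - <<'E'
from h import *
s=snapshot("scene");crop(s,190,160,130,100,6,"pics/sc26.png")
print(get_obs()["qvel"].round(3))
E
```

```text
tip 31.7 0.2 -0.0 yaw 77.11 F along,lat,z -12.87 -0.95 -0.22 M [-4.27  0.77  0.01] 0.015
[ 0.46304328 -0.17116553  0.02375119] 167.10660477693511 [ -1.92738324 -12.76443129  -0.21816702] [-4.2733217   0.77307299  0.00964284] 0.015016703014825397
[ 0.46304904 -0.17118032  0.02374819] 77.10568999632792 [ -2.69 -12.59  -0.15] [-4.31  0.82 -0.01] 0.01510786114285018
tip in throat 0.03167787546181357 0.00015875759920226963 -5.1809320518930724e-05
[ 0.098  0.014  0.087 -0.011 -0.027 -0.01 ]
```

View pics/side_26.png

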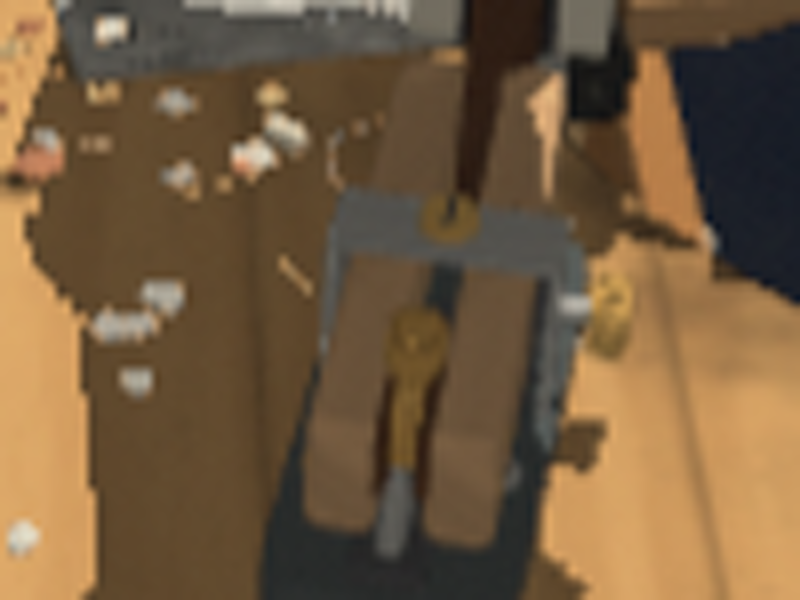

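View pics/sc26.png

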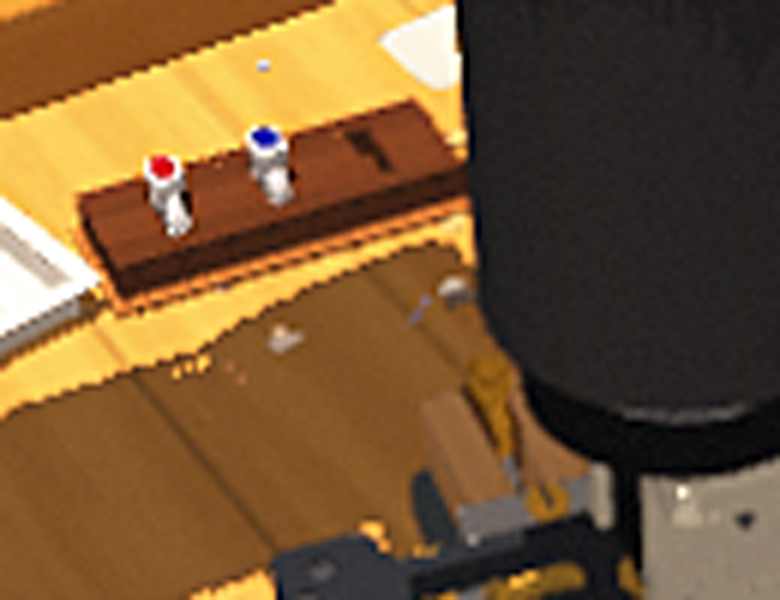

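View pics/side_26t.png

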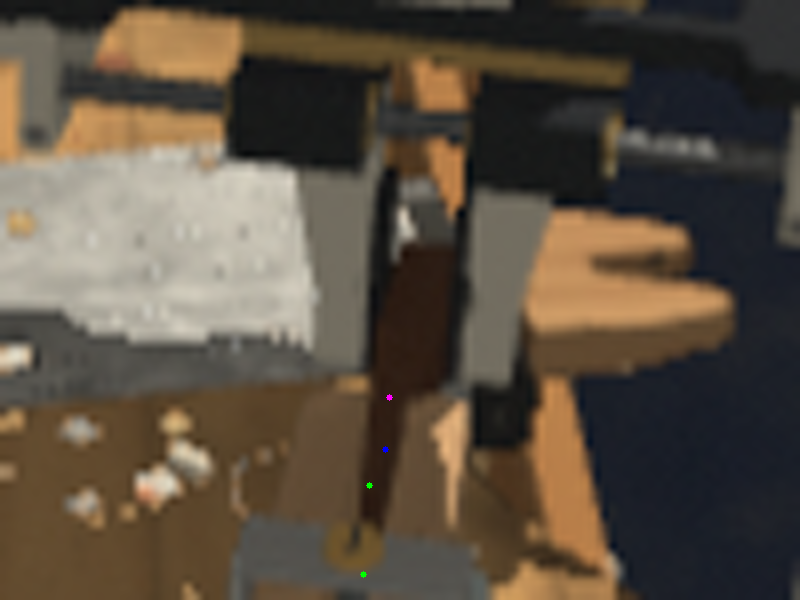

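>>> carry_out --series '[[[0,0,0,0,0,0],[0,0,0,0,0,0],[0,0,0,0,0,0],[0,0,0,0,0,0]]]'

```text
clock: 25.38
tool_pos: [0.463, -0.1712, 0.0237]
orientation: [140.5, 89.9, -142.4]
force: [-2.0, -12.6, -0.9]
opening: 0.015
```

```bash
python3 f.py
```

```text
tip 31.7 0.2 -0.1 yaw 77.11 F along,lat,z -12.71 -0.83 -0.88 M [-4.25  0.8  -0.04] 0.015
```

Drag is steady at 12.7 N and nothing is moving, so I'm handing in.

```bash
python3 -c "
from plant import *
print(close_job())"
```

```text
the job is handed in; nothing more can be done
None
```

The gold signet ring is standing in the clamp mouth, face up and let go, and the wedge is pushed in until snug. I handed in at 25.4 s with the gripper still holding the wedge.

- **Ring:** I gripped it by its head in the rack and lowered it onto the steel rest until I felt 4 N of contact. After release, the side and scene views showed it upright and centred between the pads, and it was still upright after wedging.
- **Wedge:** It went in level. Drag began at about 24 mm past the throat and rose steadily. It ended about 32 mm past the throat (calculated from the arm pose), held at 12.7 N of drag, with under 1 N sideways and no motion.
- **Other rings:** The red and blue rings are still standing in the rack in the last scene view.

**Not measured:**
- I could not measure the pads' pinch on the ring directly. I take it as good because the drag is mid-range and the pads look closed on the ring.
- I did not recheck the ring's exact offset from the rest after the pads closed.
- The cameras agreed with each other only to about 1–2 mm.

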